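# Move the row of hand tools from the old rack into the shadow tray

## Robot

A 7-joint arm with a two-finger parallel gripper is mounted at the origin on the work surface. World frame = base frame: x ahead of the robot, y to its left, z up, the work surface at z = 0. Lengths are in m, angles in rad, forces in N, time in s.
With the tool pointing down it reaches from about 0.4 to 0.875 m from the base axis. Payload 4.4 kg.
Tool frame: the origin (TCP) lies on the centre line of the jaws, within the pads' length; the fingertips stand env.finger_overhang ahead of it and the grasp point (between the pads) is the TCP (env.finger_overhang is the distance from the TCP to the fingertips, in m); z points along the fingers, y is the line along which they close (so a half turn about z gives the same grasp; the last joint's range is limited). The gripper opens to 85 mm and grips with 20 to 120 N. Pads are 22 mm wide; open, the fingers measure 114 mm over their backs; the gripper's body (76 mm by 85 mm) begins 54 mm behind the grasp point. The pads swing forward as they close: fully open they stand 13 mm farther back than shut.
Start: joints at [1.092, 0.628, 0.038, 1.517, -0.027, 0.996, -0.02], TCP at [0.261, -0.595, 0.25] pointing down, gripper open.
Joint ranges: [-3.06, 3.06], [-0.37, 2.12], [-1.25, 1.32], [0.18, 2.47], [-1.1, 4.24], [0.23, 1.98], [-2.94, 2.94]. Speed limits (rad/s): [2.57, 2.57, 3.14, 3.14, 3.14, 3.14, 3.14].

## Interface

Orientations are given as a unit quaternion [w, x, y, z].
In Python, from rig import env gives the robot as it stands.
- The arm moves only by the tool step_arm, never from a script. Its argument "series" is a list that holds one entry, the list of rows, each a list of 6 numbers: the shift along the tool's x, y, z scaled (see below), then the turn, a rotation vector about the tool's x, y, z scaled (see below). In form: [[[tx, ty, tz, wx, wy, wz], ...]]. A call has exactly 8 rows; each row shifts and turns the commanded pose from where the row before left it, along the tool's axes as they then stand; what a row does not reach is not made up. The controller multiplies each number of a shift by 0.025 m and each number of a turn by 8 degrees. A row lasts 1/10 s, in which the tool goes at most 50 mm and 8.59 degrees, less where a joint would pass 70% of its speed; a pose out of reach is approached as far as the arm can. A call with a number of a shift or a turn outside -1 to 1 is refused whole. A call with a gripper value outside its range is refused whole. "hand" is the closure in counts, from 0 (fully open) to 255 (shut), set as the call begins (left out, the last holds). The fingers move at their own pace and stop on an object; "newtons" is the grip in N (left out, the last holds). Time passes only in rows, so rows that do not move let the fingers close, or fill a call up. It gives the time, the measured TCP pose, the force, the opening and the grip force at its end, in the units of the state.
- env.read_state(): the state, without advancing time (a new reading comes with each control period).
- env.snapshot(name): name is "scene" or "side" or "wrist"; returns a dict with "pixels" (400x640x3 uint8, red, green, blue), "fx", "fy", "cx", "cy" (pixels), "origin" and "orientation" of the camera in the world; the wrist camera has in their place "T_tool_cam" (4x4, takes a point from camera to tool coordinates, whose origin is the TCP and whose axes are the flange's). Camera axes: x right, y down, z forward; pixel columns grow to the right and rows downward; lengths in m; the calibration is good to about 2 mm. A picture is of the moment at which its call begins: read the wrist's pose just before it. There is no depth.
- env.sign_off(): hands the job in; it is judged then, once.
The state is a dict: "t": time; "q": joint angles; "joint_vel": joint speeds; "tau": joint torques, N m; "eef_pos": TCP position; "eef_rot": TCP orientation; "ft_force": force on the tool from outside, world axes, zero at the start; "wrist_torque": the same for the moment, N m; "grip_width": finger opening in m; "finger_force": force on a finger pad.
Only numpy, scipy, OpenCV 4.12 (cv2) and the standard library are available. Lean on these libraries where they do the work, as an engineer would, in place of code of your own. Each camera call takes 0.05 s, during which the arm holds its last target. There are 200 camera calls.

## Task

Move the four hand tools from the old wooden rack into the shadow tray, each lying flat and fully down in its own cut-out. Fill the tray's row strictly in order, starting with the cut-out at its red end and working place by place towards the rack, letting go of each tool before the next. Set the tools down rather than dropping them, and leave the jar standing on the rack alone.

Things in the scene. Friction and masses are not known exactly. Their poses are not given: they have to be found in the camera images.
- hammer: Small hammer, green grip, pale wooden shaft, dark steel head across the end (59 mm across); 158 mm long (x from -75 to 83 mm), 0.22 kg. Origin: on its underside, below the grip near the balance point; x runs along the tool from the grip to the head, z up. It lies flat. The grip is a straight block 24 mm high, its sides upright and parallel to x, 24 mm wide, from x = -75 to 35 mm.
- spanner: Adjustable spanner, blue grip, bright steel head with open jaw (44 mm across); 174 mm long (x from -75 to 99 mm), 0.20 kg. Origin: on its underside, below the grip near the balance point; x runs along the tool from the grip to the head, z up. It lies flat. The grip is a straight block 24 mm high, its sides upright and parallel to x, 24 mm wide, from x = -75 to 35 mm.
- scraper: Paint scraper, red grip, flat bright blade flaring to 56 mm across; 168 mm long (x from -70 to 98 mm), 0.10 kg. Origin: on its underside, below the grip near the balance point; x runs along the tool from the grip to the head, z up. It lies flat. The grip is a straight block 24 mm high, its sides upright and parallel to x, 26 mm wide, from x = -70 to 30 mm.
- screwdriver: Screwdriver, yellow grip, thin steel shank 7 mm thick; 177 mm long (x from -60 to 117 mm), 0.12 kg. Origin: on its underside, below the grip near the balance point; x runs along the tool from the grip to the head, z up. It lies flat. The grip is a straight block 24 mm high, its sides upright and parallel to x, 28 mm wide, from x = -60 to 40 mm.
- cutout_hammer: Black foam insert 222 (x) x 83 x 12 mm, fixed in the tray, places shuffled. Cut-out for the hammer (6 mm spare all round, one way only) with green floor, 8 mm deep: x = -81 to 55, 36 wide for the grip, then to x = 89, 72 wide for the head (mm). Origin: on its underside; floor at z = 4 mm, top at 12. Home: the tool's origin over this origin, at z = 4 mm, its x axis along this x (head to +x).
- cutout_spanner: Black foam insert 222 (x) x 83 x 12 mm, fixed in the tray, places shuffled. Cut-out for the spanner (6 mm spare all round, one way only) with blue floor, 8 mm deep: x = -81 to 47, 36 wide for the grip, then to x = 105, 56 wide for the head (mm). Origin: on its underside; floor at z = 4 mm, top at 12. Home: the tool's origin over this origin, at z = 4 mm, its x axis along this x (head to +x).
- cutout_scraper: Black foam insert 222 (x) x 83 x 12 mm, fixed in the tray, places shuffled. Cut-out for the scraper (6 mm spare all round, one way only) with red floor, 8 mm deep: x = -76 to 45, 38 wide for the grip, then to x = 104, 69 wide for the head (mm). Origin: on its underside; floor at z = 4 mm, top at 12. Home: the tool's origin over this origin, at z = 4 mm, its x axis along this x (head to +x).
- cutout_screwdriver: Black foam insert 222 (x) x 83 x 12 mm, fixed in the tray, places shuffled. Cut-out for the screwdriver (6 mm spare all round, one way only) with yellow floor, 8 mm deep: x = -66 to 46, 40 wide for the grip, then to x = 123, 22 wide for the head (mm). Origin: on its underside; floor at z = 4 mm, top at 12. Home: the tool's origin over this origin, at z = 4 mm, its x axis along this x (head to +x).
- tray: Low steel tray 234 (x) x 366 (y) mm, rim 18 mm high, fixed, to the robot's right. Holds the four inserts side by side: their origins at x = 0, y = -126, -42, 42, 126, z = 4 mm in its frame, turned as the tray is. Its end bar at -y, the end farthest from the rack, is painted red. Origin: on the underside, mid-row.
- jar: Squat glass jar, orange lid, 48 mm across, 60 high, loose; stays in the rack's bay farthest from the robot. Origin: centre of underside. The rack, to the robot's left: fixed board 18 mm thick, bays 75 mm apart, strips 7 mm high between; the tools lie in its other four bays, shuffled, heads away from the tray.
Mind the look-alikes: they are no part of the job. Leave any purple look-alike of the cutout_hammer alone.

How it is judged:
By the outcome, as a careful person would: the job done as asked, in the order asked, and still so for the second after the job is handed in, with the robot touching nothing.
It also fails if it takes over 101 s, if anything falls off the work surface, if the arm or the gripper's body presses on something with over 40 N, if the wrist force passes 120 N, or if a joint passes its speed limit or range.

## Working session

There is one attempt and no reset: what is moved stays moved. The work goes in short steps, Python scripts to look and compute and a tool call to move; the robot and the scene stay as the last step left them, time stands still between calls to the robot, and variables do not carry over. Pictures are saved under pics/ and viewed, at most 14 in all, crops included, and the job is handed in when it is done.

Besides the shell and the picture viewer there is one more tool, called after "Emit:" as name([rows], argument=value, ...), one row to a line, values as JSON. step_arm: Moves the arm, as the interface text tells. Shifts and turns lie within -1 to 1; 1 stands for 0.025 m of shift or 8 degrees of turn. Its arguments: {"type":"object","properties":{"series":{"type":"array"},"hand":{"type":"number"},"newtons":{"type":"number"}},"required":["series"]}

```bash
ls; mkdir -p pics; cat > h.py <<'E'
import sys; sys.path.insert(0,'.')
import numpy as np, cv2, json
from scipy.spatial.transform import Rotation as R
from rig import env
def rot(q): return R.from_quat([q[1],q[2],q[3],q[0]])
def shot(n,f):
    st=env.read_state(); s=env.snapshot(n); cv2.imwrite(f,cv2.cvtColor(s['pixels'],cv2.COLOR_RGB2BGR))
    K=np.array([[s['fx'],0,s['cx']],[0,s['fy'],s['cy']],[0,0,1]])
    if n=='wrist':
        T=np.eye(4);T[:3,:3]=rot(st['eef_rot']).as_matrix();T[:3,3]=st['eef_pos'];T=T@np.array(s['T_tool_cam'])
        C,M=T[:3,3],T[:3,:3]
    else: C,M=np.array(s['origin']),rot(s['orientation']).as_matrix()
    np.savez(f+'.npz',K=K,C=C,M=M); return s['pixels'],K,C,M
def load(f):
    d=np.load(f+'.npz'); return cv2.cvtColor(cv2.imread(f),cv2.COLOR_BGR2RGB),d['K'],d['C'],d['M']
def ray(uv,K,C,M,z):
    uv=np.atleast_2d(uv).astype(float); d=np.c_[uv,np.ones(len(uv))]@np.linalg.inv(K).T@M.T
    return C+d*((z-C[2])/d[:,2])[:,None]
E
python3 - <<'E'
from h import *
for n in('scene','side','wrist'):
    p,K,C,M=shot(n,f'pics/{n}0.png'); print(n,K[0,0],C.round(3),M[:,2].round(2))
s=env.read_state(); print(s['t'],s['eef_pos'],rot(s['eef_rot']).as_matrix().round(3),env.finger_overhang,s['grip_width'])
E
```

```text
pics
scene 495.93349591244726 [ 1.093 -0.543  0.837] [-0.55  0.47 -0.69]
side 444.9394856100865 [-0.17   0.713  0.848] [ 0.5  -0.56 -0.66]
wrist 309.5006134528422 [ 0.324 -0.566  0.373] [-0.26 -0.11 -0.96]
0.15 [ 0.2605942  -0.59499309  0.2496274 ] [[ 0.916  0.401 -0.001]
 [ 0.401 -0.916  0.001]
 [-0.    -0.001 -1.   ]] 0.019 0.08555310275410306
```

View pics/scene0.png

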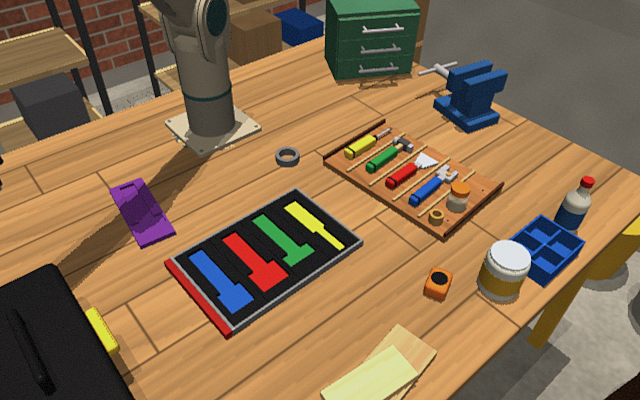

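View pics/side0.png

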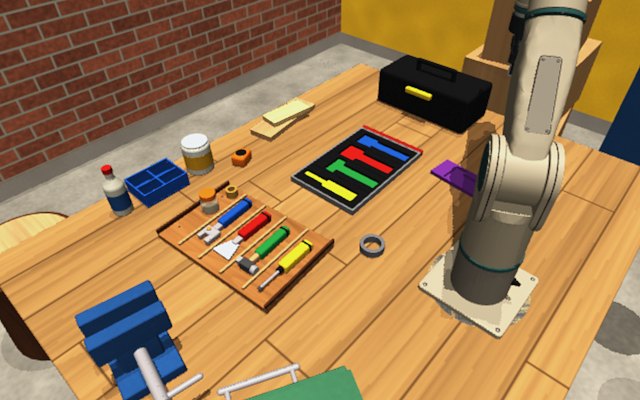

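View pics/wrist0.png

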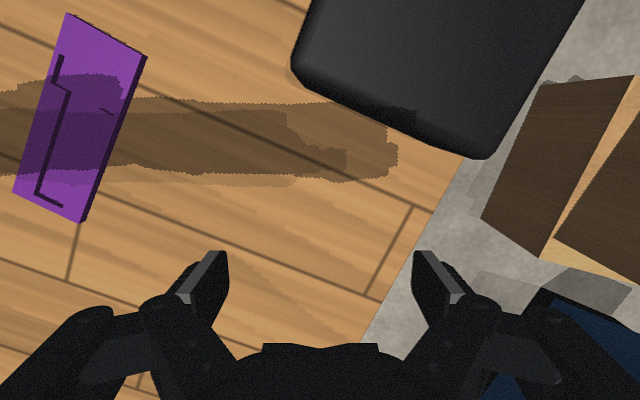

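The scene view shows the tray at (265,265). From the red end its floors run blue, red, green, yellow. The rack is at (415,180), with yellow nearest the robot, then green, red and blue, and the jar at (458,195). The side view agrees. The wrist view shows only the purple decoy at (80,120).

```bash
cat >> h.py <<'E'
HUE={'spanner':(105,122),'scraper':(-6,6),'hammer':(50,80),'screwdriver':(24,34)}
def cmask(p,c,s=130,v=60):
    h=cv2.cvtColor(p,cv2.COLOR_RGB2HSV).astype(int); a,b=HUE[c]; H=h[...,0].copy()
    if a<0: H[H>90]-=180
    return ((H>=a)&(H<=b)&(h[...,1]>s)&(h[...,2]>v)).astype(np.uint8)
def blobs(m,n=60):
    k,l,st,ce=cv2.connectedComponentsWithStats(m)
    return [(st[i,4],ce[i],l==i) for i in range(1,k) if st[i,4]>n]
E
python3 - <<'E'
from h import *
for n in('scene','side'):
    p,K,C,M=load(f'pics/{n}0.png')
    for c in HUE:
        for a,ce,m in blobs(cmask(p,c)):
            v,u=np.nonzero(m); out=[]
            for z in(.008,.030):
                P=ray(np.c_[u,v],K,C,M,z)[:,:2]
                r=cv2.minAreaRect((P*1000).astype(np.float32)); b=np.linalg.eigh(np.cov(P.T))[1][:,1]
                out.append((z,np.round(r[0],0),np.round(r[1],0),round(np.degrees(np.arctan2(b[1],b[0])),1)))
            if np.hypot(*out[0][1])<1000: print(n,c,a,ce.round(),*out)
E
```

```text
scene spanner 1204 [299.  26.] (0.008, array([-355.,  612.]), array([174., 323.]), np.float64(147.3)) (0.03, array([-316.,  581.]), array([169., 314.]), np.float64(147.3))
scene spanner 2255 [476.  94.] (0.008, array([357., 734.]), array([193., 451.]), np.float64(120.5)) (0.03, array([377., 700.]), array([188., 439.]), np.float64(120.5))
scene spanner 394 [425. 191.] (0.008, array([577., 261.]), array([ 30., 130.]), np.float64(97.6)) (0.03, array([591., 239.]), array([ 30., 127.]), np.float64(97.6))
scene spanner 2956 [550. 245.] (0.008, array([866., 360.]), array([122., 271.]), np.float64(104.5)) (0.03, array([872., 336.]), array([119., 264.]), np.float64(104.5))
scene spanner 1446 [222. 283.] (0.008, array([ 484., -282.]), array([184.,  55.]), np.float64(-178.6)) (0.03, array([ 500., -289.]), array([179.,  54.]), np.float64(-178.6))
scene scraper 377 [401. 175.] (0.008, array([499., 257.]), array([ 36., 119.]), np.float64(96.0)) (0.03, array([515., 236.]), array([ 35., 116.]), np.float64(96.0))
scene scraper 1421 [256. 263.] (0.008, array([ 484., -197.]), array([178.,  68.]), np.fl
[... 2602 characters left out ...]
]), np.float64(-178.3))
side hammer 349 [271. 241.] (0.008, array([457., 231.]), array([ 30., 120.]), np.float64(98.3)) (0.03, array([441., 244.]), array([ 29., 117.]), np.float64(98.3))
side screwdriver 107 [419.  91.] (0.008, array([ 614., -687.]), array([ 29., 114.]), np.float64(179.3)) (0.03, array([ 594., -651.]), array([ 29., 111.]), np.float64(179.3))
side screwdriver 438 [333. 187.] (0.008, array([498., -34.]), array([188.,  38.]), np.float64(-178.5)) (0.03, array([480., -15.]), array([183.,  37.]), np.float64(-178.5))
side screwdriver 334 [295. 254.] (0.008, array([384., 220.]), array([ 28., 103.]), np.float64(93.8)) (0.03, array([369., 233.]), array([ 27., 100.]), np.float64(93.8))
```

Emit:
step_arm([
  [[0.6,-0.52,-0.1,0,0,0],[0.6,-0.52,-0.1,0,0,0],[0.6,-0.52,-0.1,0,0,0],[0.6,-0.52,-0.1,0,0,0],[0.6,-0.52,-0.1,0,0,0],[0.6,-0.52,-0.1,0,0,0],[0.6,-0.52,-0.1,0,0,0],[0.6,-0.52,-0.1,0,0,0]],
], hand=120, newtons=40)

```text
t: 0.95
eef_pos: [0.3294, -0.4509, 0.2703]
eef_rot: [-0.0, 0.979, 0.205, -0.0]
ft_force: [-0.2, -1.3, -0.9]
grip_width: 0.0453
finger_force: 0.0
```

Emit:
step_arm([
  [[0.6,-0.52,-0.1,0,0,0],[0.6,-0.52,-0.1,0,0,0],[0.6,-0.52,-0.1,0,0,0],[0.6,-0.52,-0.1,0,0,0],[0.6,-0.52,-0.1,0,0,0],[0.6,-0.52,-0.1,0,0,0],[0.6,-0.52,-0.1,0,0,0],[0.6,-0.52,-0.1,0,0,0]],
])

```text
t: 1.75
eef_pos: [0.3974, -0.3075, 0.2904]
eef_rot: [-0.0, 0.979, 0.205, -0.0]
ft_force: [0.6, -0.1, -0.3]
grip_width: 0.0452
finger_force: 0.0
```

Emit:
step_arm([
  [[0.6,-0.52,-0.1,0,0,0],[0.6,-0.52,-0.1,0,0,0],[0.6,-0.52,-0.1,0,0,0],[0.6,-0.52,-0.1,0,0,0],[0.6,-0.52,-0.1,0,0,0],[0.6,-0.52,-0.1,0,0,0],[0.6,-0.52,-0.1,0,0,0],[0,0,0,0,0,0]],
])

```text
t: 2.55
eef_pos: [0.4582, -0.18, 0.3081]
eef_rot: [-0.001, 0.978, 0.207, 0.001]
ft_force: [-0.5, 0.9, -0.3]
grip_width: 0.0449
finger_force: 0.0
```

```bash
cat >> h.py <<'E'
def yaw(q):
    X=rot(q).as_matrix()[:,0]; return np.degrees(np.arctan2(X[1],X[0]))
def plan(*wps,start=None):
    """waypoints (x,y,z,yaw,nrows): prints rows, straight world path"""
    st=env.read_state(); p,y=(np.array(st['eef_pos']),yaw(st['eef_rot'])) if start is None else (np.array(start[:3]),start[3])
    rows=[]
    for x_,y_,z_,yw,n in wps:
        dp=(np.array([x_,y_,z_])-p)/n; dy=(yw-y)/n
        for i in range(n):
            c,s=np.cos(np.radians(y)),np.sin(np.radians(y))
            t=np.array([dp@[c,s,0],dp@[s,-c,0],-dp[2]])/.025
            r=np.round([*t,0,0,-dy/8],2)+0.
            if abs(r).max()>1: print('TOO FAST',r)
            rows.append([float(v) if v!=int(v) else int(v) for v in r]); y+=dy
        p=np.array([x_,y_,z_])
    while len(rows)%8: rows.append([0]*6)
    for i in range(0,len(rows),8): print(json.dumps([rows[i:i+8]],separators=(',',':')))
def stat():
    s=env.read_state(); print('t',round(s['t'],2),'pos',np.round(s['eef_pos'],4),'yaw',round(yaw(s['eef_rot']),2),'w',round(s['grip_width'],4),'F',np.round(s['ft_force'],1),'ff',round(float(np.max(s['finger_force'])),1))
E
cat > tray.py <<'E'
from h import *
CUT={'spanner':12,'scraper':14,'hammer':4,'screwdriver':28.5}
stat(); p,K,C,M=shot('wrist','pics/wtray.png')
for c in CUT:
    for a,ce,m in blobs(cmask(p,c),800):
        v,u=np.nonzero(m); P=ray(np.c_[u,v],K,C,M,.008)[:,:2]
        b=np.linalg.eigh(np.cov(P.T))[1][:,1]; b*=np.sign(b[0])
        y=np.arctan2(b[1],b[0]); L=np.c_[P@b,P@[-b[1],b[0]]]; lo,hi=L.min(0),L.max(0); mid=(lo+hi)/2
        o=mid-[CUT[c]/1000,0]; o=o[0]*b+o[1]*np.array([-b[1],b[0]])
        print(c,a,ce.round(),'origin',o.round(4),'yaw',np.degrees(y).round(2),'size',((hi-lo)*1000).round(),'cam',C.round(3))
print(env.finger_overhang)
E
python3 tray.py
```

```text
t 2.55 pos [ 0.4582 -0.18    0.3081] yaw 23.93 w 0.0449 F [-0.5  0.9 -0.3] ff 0.0
spanner 3978 [402. 165.] origin [ 0.4721 -0.2854] yaw 1.56 size [186.  55.] cam [ 0.522 -0.151  0.432]
scraper 4875 [347. 138.] origin [ 0.4699 -0.2007] yaw 1.55 size [181.  70.] cam [ 0.522 -0.151  0.432]
scraper 1771 [441. 180.] origin [ 0.4788 -0.3454] yaw 1.5 size [238.  15.] cam [ 0.522 -0.151  0.432]
hammer 955 [266. 171.] origin [ 0.4236 -0.1161] yaw 7.34 size [85. 40.] cam [ 0.522 -0.151  0.432]
screwdriver 3560 [224.  96.] origin [ 0.4659 -0.0311] yaw 1.49 size [189.  39.] cam [ 0.522 -0.151  0.432]
screwdriver 1157 [614. 250.] origin [ 0.4894 -0.6353] yaw 1.24 size [128.  26.] cam [ 0.522 -0.151  0.432]
0.019
```

View pics/wtray.png

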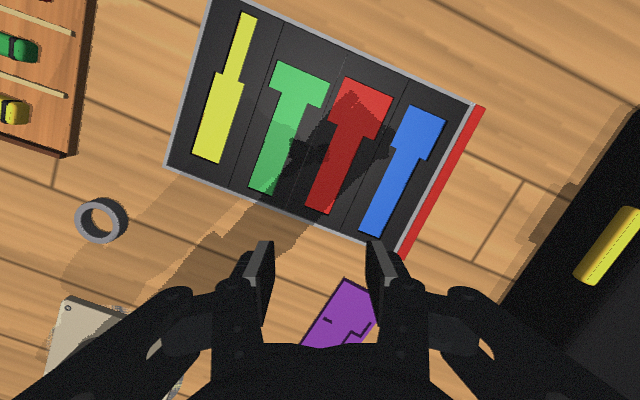

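The wrist view shows all four floors: blue (402,165), red (347,138), green (283,125) and yellow (224,96). The row order is confirmed and the yaw is 1.5°. Next I'll hover over the spanner.

```bash
python3 -c "
from h import *
plan((.588,.2575,.2,98,23))"
```

```text
[[[0.52,-0.61,0.19,0,0,-0.4],[0.55,-0.58,0.19,0,0,-0.4],[0.58,-0.55,0.19,0,0,-0.4],[0.61,-0.51,0.19,0,0,-0.4],[0.64,-0.48,0.19,0,0,-0.4],[0.67,-0.44,0.19,0,0,-0.4],[0.69,-0.4,0.19,0,0,-0.4],[0.71,-0.36,0.19,0,0,-0.4]]]
[[[0.73,-0.32,0.19,0,0,-0.4],[0.75,-0.28,0.19,0,0,-0.4],[0.76,-0.24,0.19,0,0,-0.4],[0.77,-0.19,0.19,0,0,-0.4],[0.78,-0.15,0.19,0,0,-0.4],[0.79,-0.11,0.19,0,0,-0.4],[0.79,-0.06,0.19,0,0,-0.4],[0.8,-0.02,0.19,0,0,-0.4]]]
[[[0.8,0.03,0.19,0,0,-0.4],[0.79,0.07,0.19,0,0,-0.4],[0.79,0.12,0.19,0,0,-0.4],[0.78,0.16,0.19,0,0,-0.4],[0.77,0.21,0.19,0,0,-0.4],[0.76,0.25,0.19,0,0,-0.4],[0.74,0.29,0.19,0,0,-0.4],[0,0,0,0,0,0]]]
```

Emit:
step_arm([
  [[0.52,-0.61,0.19,0,0,-0.4],[0.55,-0.58,0.19,0,0,-0.4],[0.58,-0.55,0.19,0,0,-0.4],[0.61,-0.51,0.19,0,0,-0.4],[0.64,-0.48,0.19,0,0,-0.4],[0.67,-0.44,0.19,0,0,-0.4],[0.69,-0.4,0.19,0,0,-0.4],[0.71,-0.36,0.19,0,0,-0.4]],
])

```text
t: 3.4
eef_pos: [0.5036, -0.0285, 0.2694]
eef_rot: [-0.0, 0.908, 0.419, 0.0]
ft_force: [-0.1, 0.3, 0.4]
grip_width: 0.0454
finger_force: 0.0
```

Emit:
step_arm([
  [[0.73,-0.32,0.19,0,0,-0.4],[0.75,-0.28,0.19,0,0,-0.4],[0.76,-0.24,0.19,0,0,-0.4],[0.77,-0.19,0.19,0,0,-0.4],[0.78,-0.15,0.19,0,0,-0.4],[0.79,-0.11,0.19,0,0,-0.4],[0.79,-0.06,0.19,0,0,-0.4],[0.8,-0.02,0.19,0,0,-0.4]],
])

```text
t: 4.2
eef_pos: [0.5503, 0.1237, 0.2314]
eef_rot: [0.0, 0.793, 0.61, 0.0]
ft_force: [0.3, 0.2, 0.8]
grip_width: 0.045
finger_force: 0.0
```

Emit:
step_arm([
  [[0.8,0.03,0.19,0,0,-0.4],[0.79,0.07,0.19,0,0,-0.4],[0.79,0.12,0.19,0,0,-0.4],[0.78,0.16,0.19,0,0,-0.4],[0.77,0.21,0.19,0,0,-0.4],[0.76,0.25,0.19,0,0,-0.4],[0.74,0.29,0.19,0,0,-0.4],[0,0,0,0,0,0]],
])

```text
t: 5.0
eef_pos: [0.591, 0.2595, 0.1976]
eef_rot: [-0.001, 0.659, 0.752, 0.001]
ft_force: [0.1, 0.7, -0.5]
grip_width: 0.0453
finger_force: 0.0
```

```bash
cat > rack.py <<'E'
from h import *
import sys
G={'spanner':(-20,110,24),'scraper':(-20,100,26),'hammer':(-20,110,24),'screwdriver':(-10,100,28)}
f=sys.argv[1]; stat(); p,K,C,M=shot('wrist',f)
for c in G:
    bl=blobs(cmask(p,c,v=40),300)
    for a,ce,m in bl:
        m=cv2.morphologyEx(m.astype(np.uint8),cv2.MORPH_OPEN,np.ones((5,5)))
        v,u=np.nonzero(m); P=ray(np.c_[u,v],K,C,M,.042)[:,:2]
        if len(P)<200 or np.linalg.norm(P.mean(0)-[.5,.24])>.25: continue
        (cx,cy),(w,h),ang=cv2.minAreaRect((P*1000).astype(np.float32))
        b=np.linalg.eigh(np.cov(P.T))[1][:,1]; b*=np.sign(b[1])
        th=np.radians(ang+(0 if w>h else 90)); e=np.array([np.cos(th),np.sin(th)]); e*=np.sign(e@b)
        o=np.array([cx,cy])/1000-e*G[c][0]/1000
        print(c,a,ce.round(),'origin',o.round(4),'yaw rect %.1f pca %.1f'%(np.degrees(np.arctan2(e[1],e[0])),np.degrees(np.arctan2(b[1],b[0]))),'size',round(max(w,h)),round(min(w,h)),'want',G[c][1:])
E
python3 rack.py pics/wr1.png
```

```text
t 5.0 pos [0.591  0.2595 0.1976] yaw 97.59 w 0.0453 F [ 0.1  0.7 -0.5] ff 0.0
spanner 2316 [316. 201.] origin [0.5863 0.2652] yaw rect 95.9 pca 95.8 size 96 22 want (110, 24)
scraper 2633 [239. 193.] origin [0.5142 0.2633] yaw rect 93.3 pca 92.9 size 87 28 want (100, 26)
hammer 2891 [157. 173.] origin [0.4369 0.2713] yaw rect 95.7 pca 95.4 size 95 24 want (110, 24)
screwdriver 2339 [ 72. 171.] origin [0.3624 0.2539] yaw rect 93.0 pca 92.4 size 84 25 want (100, 28)
screwdriver 502 [183. 390.] origin [0.4753 0.005 ] yaw rect 7.7 pca 33.2 size 43 25 want (100, 28)
```

View pics/wr1.png

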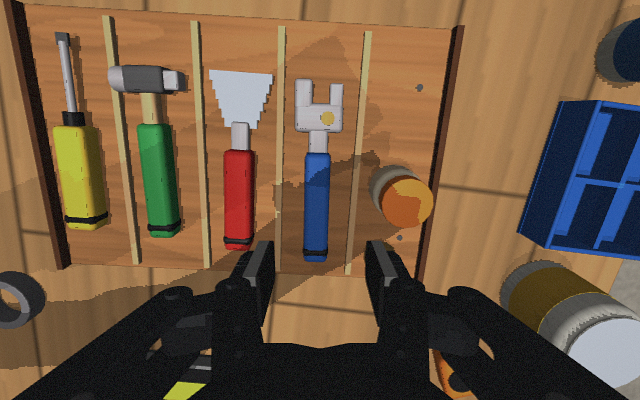

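The wrist view shows the spanner grip running from (318,152) to (315,260), the scraper at x=239, the hammer at x=157, the screwdriver at x=78, and the jar lid at (408,203). Next I'll check the jar's clearance.

```bash
python3 -c "
from h import *
p,K,C,M=load('pics/wr1.png')
print('lid',ray([[408,203]],K,C,M,.078),'strips',ray([[280,200],[354,200]],K,C,M,.025),'base left edge',ray([[371,185]],K,C,M,.03))
print('spanner grip left/right',ray([[304,200],[328,200]],K,C,M,.042))
for n,uv in(('scene',[[460,189]]),('side',[[207,194]])):
  _,K,C,M=load(f'pics/{n}0.png'); print(ray(uv,K,C,M,.078))
plan((.5873,.2582,.08,96.5,7))
"
```

```text
lid [[0.66184963 0.26663498 0.078     ]] strips [[0.55251126 0.23910048 0.025     ]
 [0.62558775 0.24885494 0.025     ]] base left edge [[0.63865061 0.26728142 0.03      ]]
spanner grip left/right [[0.57647213 0.24727822 0.042     ]
 [0.59881213 0.25026023 0.042     ]]
[[0.66813378 0.25843787 0.078     ]]
[[0.65605474 0.27031839 0.078     ]]
[[[0.01,-0.02,0.67,0,0,0.02],[0.01,-0.02,0.67,0,0,0.02],[0.01,-0.02,0.67,0,0,0.02],[0.01,-0.02,0.67,0,0,0.02],[0.01,-0.02,0.67,0,0,0.02],[0.01,-0.02,0.67,0,0,0.02],[0.01,-0.02,0.67,0,0,0.02],[0,0,0,0,0,0]]]
```

Emit:
step_arm([
  [[0.01,-0.02,0.67,0,0,0.02],[0.01,-0.02,0.67,0,0,0.02],[0.01,-0.02,0.67,0,0,0.02],[0.01,-0.02,0.67,0,0,0.02],[0.01,-0.02,0.67,0,0,0.02],[0.01,-0.02,0.67,0,0,0.02],[0.01,-0.02,0.67,0,0,0.02],[0,0,0,0,0,0]],
])

```text
t: 5.85
eef_pos: [0.5863, 0.2545, 0.0793]
eef_rot: [-0.0, 0.669, 0.744, -0.003]
ft_force: [0.2, -0.5, 0.0]
grip_width: 0.0458
finger_force: 0.0
```

```bash
python3 - <<'E'
from h import *
stat(); st=env.read_state(); p,K,C,M=shot('wrist','pics/w2.png')
Rt=rot(st['eef_rot']).as_matrix()
for w,px,v in((.045,(274,366),242),(.0855,(228,413),252)):
    d=K[0,0]*w/(px[1]-px[0]); c=np.array([0,(v-K[1,2])/K[1,1]*d,d]); print((Rt.T@(M@c+C-st['eef_pos'])).round(4))
s,Ks,_,_=shot('side','pics/s2.png'); cv2.imwrite('pics/two.png',np.hstack([cv2.resize(cv2.imread('pics/s2.png')[150:300,140:300],(400,375)),cv2.resize(cv2.imread('pics/w2.png')[100:400,160:480],(400,375))]))
E
```

```text
t 5.85 pos [0.5863 0.2545 0.0793] yaw 96.08 w 0.0458 F [ 0.2 -0.5  0. ] ff 0.0
[ 0.0088 -0.0011  0.0162]
[ 0.0078 -0.0011  0.0072]
```

View pics/two.png

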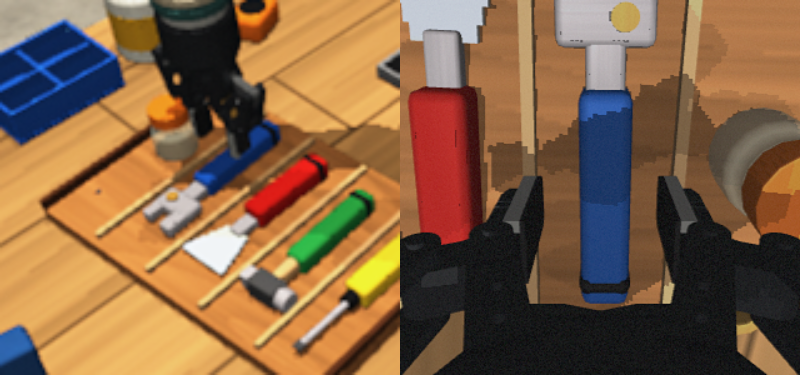

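The crops show the fingers straddling the blue grip evenly, clear of the jar, and the tips about 16 mm ahead of the TCP at this opening. I'll descend to TCP 0.046 and grip.

Emit:
step_arm([
  [[0.05,0,0.45,0,0,0],[0.05,0,0.45,0,0,0],[0.05,0,0.43,0,0,0],[0,0,0,0,0,0],[0,0,0,0,0,0],[0,0,0,0,0,0],[0,0,0,0,0,0],[0,0,0,0,0,0]],
])

```text
t: 6.75
eef_pos: [0.5875, 0.2604, 0.0485]
eef_rot: [0.0, 0.668, 0.744, 0.0]
ft_force: [0.4, -0.1, -0.9]
grip_width: 0.0452
finger_force: 0.0
```

Emit:
step_arm([
  [[0,0,0,0,0,0],[0,0,0,0,0,0],[0,0,0,0,0,0],[0,0,0,0,0,0],[0,0,0,0,0,0],[0,0,0,0,0,0],[0,0,0,0,0,0],[0,0,0,0,0,0]],
], hand=255, newtons=60)

```text
t: 7.55
eef_pos: [0.5875, 0.2605, 0.0486]
eef_rot: [0.0, 0.668, 0.744, 0.0]
ft_force: [-0.0, -0.9, 5.1]
grip_width: 0.0225
finger_force: 60.5
```

```bash
cat > held.py <<'E'
from h import *
import sys
# tool origin in gripper frame from the head end of the gripped handle (top 24 mm above underside)
c,zt,xe=sys.argv[1],float(sys.argv[2]),float(sys.argv[3])
st=env.read_state(); stat(); p,K,C,M=shot('wrist','pics/held_%s_%d.png'%(c,int(st['t']*100)))
b=max((q for q in blobs(cmask(p,c,v=40),150)),key=lambda q:q[0]-3*abs(q[1][0]-320)); v,u=np.nonzero(b[2])
vt=np.percentile(v,1); ut=np.median(u[v<vt+6]); vb=vt+35; ub=np.median(u[abs(v-vb)<3])
P=ray([[ut,vt],[ub,vb]],K,C,M,zt); Rt=rot(st['eef_rot']).as_matrix()
Q=(P-st['eef_pos'])@Rt; d=Q[0]-Q[1]
print('px',ut,vt,'head end in tool frame',Q[0].round(4),'origin x_off',(Q[0,0]-xe/1000).round(4),'rel yaw(world sense)',-np.degrees(np.arctan2(d[1],d[0])).round(2))
E
python3 held.py spanner .042 35; python3 -c "
from h import *
plan((.587,.2585,.13,96.1,4),(.4726,-.2843,.13,1.5,24),start=(.5863,.2582,.046,96.1))"
```

```text
t 7.55 pos [0.5875 0.2605 0.0486] yaw 96.13 w 0.0225 F [-0.  -0.9  5.1] ff 60.5
px 319.0 198.0 head end in tool frame [ 0.0339 -0.0014  0.0066] origin x_off -0.0011 rel yaw(world sense) 0.75
[[[0,0.01,-0.84,0,0,0],[0,0.01,-0.84,0,0,0],[0,0.01,-0.84,0,0,0],[0,0.01,-0.84,0,0,0],[-0.88,-0.29,0,0,0,0.49],[-0.9,-0.22,0,0,0,0.49],[-0.91,-0.16,0,0,0,0.49],[-0.92,-0.1,0,0,0,0.49]]]
[[[-0.92,-0.04,0,0,0,0.49],[-0.92,0.03,0,0,0,0.49],[-0.92,0.09,0,0,0,0.49],[-0.91,0.15,0,0,0,0.49],[-0.9,0.22,0,0,0,0.49],[-0.88,0.28,0,0,0,0.49],[-0.86,0.34,0,0,0,0.49],[-0.84,0.4,0,0,0,0.49]]]
[[[-0.81,0.45,0,0,0,0.49],[-0.77,0.51,0,0,0,0.49],[-0.74,0.56,0,0,0,0.49],[-0.7,0.61,0,0,0,0.49],[-0.65,0.65,0,0,0,0.49],[-0.61,0.7,0,0,0,0.49],[-0.56,0.74,0,0,0,0.49],[-0.51,0.77,0,0,0,0.49]]]
[[[-0.45,0.81,0,0,0,0.49],[-0.39,0.84,0,0,0,0.49],[-0.34,0.86,0,0,0,0.49],[-0.28,0.88,0,0,0,0.49],[0,0,0,0,0,0],[0,0,0,0,0,0],[0,0,0,0,0,0],[0,0,0,0,0,0]]]
```

Emit:
step_arm([
  [[0,0.01,-0.84,0,0,0],[0,0.01,-0.84,0,0,0],[0,0.01,-0.84,0,0,0],[0,0.01,-0.84,0,0,0],[-0.88,-0.29,0,0,0,0.49],[-0.9,-0.22,0,0,0,0.49],[-0.91,-0.16,0,0,0,0.49],[-0.92,-0.1,0,0,0,0.49]],
])

```text
t: 8.4
eef_pos: [0.5685, 0.1687, 0.1314]
eef_rot: [-0.0, 0.764, 0.645, -0.001]
ft_force: [0.5, -0.3, -1.3]
grip_width: 0.0224
finger_force: 59.8
```

Emit:
step_arm([
  [[-0.92,-0.04,0,0,0,0.49],[-0.92,0.03,0,0,0,0.49],[-0.92,0.09,0,0,0,0.49],[-0.91,0.15,0,0,0,0.49],[-0.9,0.22,0,0,0,0.49],[-0.88,0.28,0,0,0,0.49],[-0.86,0.34,0,0,0,0.49],[-0.84,0.4,0,0,0,0.49]],
])

```text
t: 9.2
eef_pos: [0.5315, -0.0129, 0.1321]
eef_rot: [0.0, 0.911, 0.413, 0.0]
ft_force: [1.2, -0.4, -1.3]
grip_width: 0.0224
finger_force: 59.7
```

Emit:
step_arm([
  [[-0.81,0.45,0,0,0,0.49],[-0.77,0.51,0,0,0,0.49],[-0.74,0.56,0,0,0,0.49],[-0.7,0.61,0,0,0,0.49],[-0.65,0.65,0,0,0,0.49],[-0.61,0.7,0,0,0,0.49],[-0.56,0.74,0,0,0,0.49],[-0.51,0.77,0,0,0,0.49]],
])

```text
t: 10.0
eef_pos: [0.4939, -0.1942, 0.1322]
eef_rot: [0.0, 0.988, 0.151, 0.0]
ft_force: [1.0, -0.1, -2.0]
grip_width: 0.0222
finger_force: 59.7
```

Emit:
step_arm([
  [[-0.45,0.81,0,0,0,0.49],[-0.39,0.84,0,0,0,0.49],[-0.34,0.86,0,0,0,0.49],[-0.28,0.88,0,0,0,0.49],[0,0,0,0,0,0],[0,0,0,0,0,0],[0,0,0,0,0,0],[0,0,0,0,0,0]],
])

```text
t: 10.8
eef_pos: [0.4765, -0.2819, 0.132]
eef_rot: [-0.0, 1.0, 0.019, 0.0]
ft_force: [-0.5, 0.6, -1.3]
grip_width: 0.0224
finger_force: 59.7
```

```bash
python3 held.py spanner .125 35; python3 -c "
from h import *
plan((.4737,-.2843,.060,1.5,6),(.4737,-.2843,.0395,1.5,3))"; cp $(ls -t pics/held*.png|head -1) pics/v1.png
```

```text
t 10.8 pos [ 0.4765 -0.2819  0.132 ] yaw 2.15 w 0.0224 F [-0.5  0.6 -1.3] ff 59.7
px 342.0 169.0 head end in tool frame [0.0454 0.0094 0.007 ] origin x_off 0.0104 rel yaw(world sense) -31.0
[[[-0.02,0.01,0.48,0,0,0.01],[-0.02,0.01,0.48,0,0,0.01],[-0.02,0.01,0.48,0,0,0.01],[-0.02,0.01,0.48,0,0,0.01],[-0.02,0.01,0.48,0,0,0.01],[-0.02,0.01,0.48,0,0,0.01],[0,0,0.27,0,0,0],[0,0,0.27,0,0,0]]]
[[[0,0,0.27,0,0,0],[0,0,0,0,0,0],[0,0,0,0,0,0],[0,0,0,0,0,0],[0,0,0,0,0,0],[0,0,0,0,0,0],[0,0,0,0,0,0],[0,0,0,0,0,0]]]
```

View pics/v1.png

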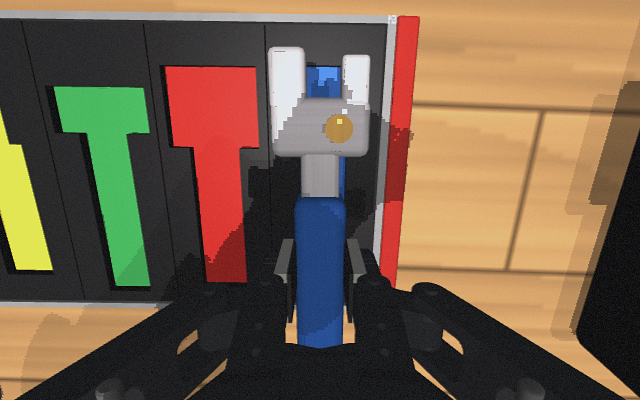

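The held spanner (head at (320,100)) lines up over the blue cut-out. I'll lower it.

Emit:
step_arm([
  [[-0.02,0.01,0.48,0,0,0.01],[-0.02,0.01,0.48,0,0,0.01],[-0.02,0.01,0.48,0,0,0.01],[-0.02,0.01,0.48,0,0,0.01],[-0.02,0.01,0.48,0,0,0.01],[-0.02,0.01,0.48,0,0,0.01],[0,0,0,0,0,0],[0,0,0,0,0,0]],
])

```text
t: 11.65
eef_pos: [0.4731, -0.2847, 0.0597]
eef_rot: [-0.0, 1.0, 0.014, -0.0]
ft_force: [-0.1, -0.7, -1.4]
grip_width: 0.0224
finger_force: 59.7
```

```bash
python3 -c "
from h import *
stat()
plan((.4737,-.2843,.0385,1.5,5))"
```

```text
t 11.65 pos [ 0.4731 -0.2847  0.0597] yaw 1.56 w 0.0224 F [-0.1 -0.7 -1.4] ff 59.7
[[[0,0,0.17,0,0,0],[0,0,0.17,0,0,0],[0,0,0.17,0,0,0],[0,0,0.17,0,0,0],[0,0,0.17,0,0,0],[0,0,0,0,0,0],[0,0,0,0,0,0],[0,0,0,0,0,0]]]
```

Emit:
step_arm([
  [[0,0,0.17,0,0,0],[0,0,0.17,0,0,0],[0,0,0.17,0,0,0],[0,0,0.17,0,0,0],[0,0,0.17,0,0,0],[0,0,0,0,0,0],[0,0,0,0,0,0],[0,0,0,0,0,0]],
])

```text
t: 12.45
eef_pos: [0.4733, -0.2847, 0.0387]
eef_rot: [-0.0, 1.0, 0.014, -0.0]
ft_force: [0.3, -0.5, -2.2]
grip_width: 0.0221
finger_force: 59.8
```

Emit:
step_arm([
  [[0,0,0.06,0,0,0],[0,0,0,0,0,0],[0,0,0,0,0,0],[0,0,0,0,0,0],[0,0,0,0,0,0],[0,0,0,0,0,0],[0,0,0,0,0,0],[0,0,0,0,0,0]],
])

```text
t: 13.25
eef_pos: [0.4733, -0.2847, 0.0385]
eef_rot: [0.0, 1.0, 0.014, 0.0]
ft_force: [-1.2, 1.3, 11.3]
grip_width: 0.0224
finger_force: 61.2
```

Emit:
step_arm([
  [[0,0,0,0,0,0],[0,0,0,0,0,0],[0,0,0,0,0,0],[0,0,0,0,0,0],[0,0,-0.5,0,0,0],[0,0,-1,0,0,0],[0,0,-1,0,0,0],[0,0,-1,0,0,0]],
], hand=120)

```text
t: 14.05
eef_pos: [0.4732, -0.2848, 0.1265]
eef_rot: [0.0, 1.0, 0.014, 0.0]
ft_force: [0.3, 0.3, -0.1]
grip_width: 0.0452
finger_force: 0.0
```

```bash
python3 -c "
from h import *
stat(); shot('wrist','pics/v2.png')
plan((.5146,.2568,.13,94,23))"
```

```text
t 14.05 pos [ 0.4732 -0.2848  0.1265] yaw 1.56 w 0.0452 F [ 0.3  0.3 -0.1] ff 0.0
[[[0.09,-0.94,0,0,0,-0.5],[0.16,-0.93,0,0,0,-0.5],[0.22,-0.92,0,0,0,-0.5],[0.29,-0.9,0,0,0,-0.5],[0.35,-0.88,0,0,0,-0.5],[0.41,-0.85,0,0,0,-0.5],[0.47,-0.82,0,0,0,-0.5],[0.53,-0.79,0,0,0,-0.5]]]
[[[0.58,-0.75,0,0,0,-0.5],[0.63,-0.7,0,0,0,-0.5],[0.68,-0.66,0,0,0,-0.5],[0.72,-0.61,0,0,0,-0.5],[0.76,-0.56,0,0,0,-0.5],[0.8,-0.5,0,0,0,-0.5],[0.84,-0.44,0,0,0,-0.5],[0.86,-0.39,0,0,0,-0.5]]]
[[[0.89,-0.32,0,0,0,-0.5],[0.91,-0.26,0,0,0,-0.5],[0.93,-0.2,0,0,0,-0.5],[0.94,-0.13,0,0,0,-0.5],[0.94,-0.06,0,0,0,-0.5],[0.95,0,0,0,0,-0.5],[0.94,0.07,0,0,0,-0.5],[0,0,0,0,0,0]]]
```

View pics/v2.png

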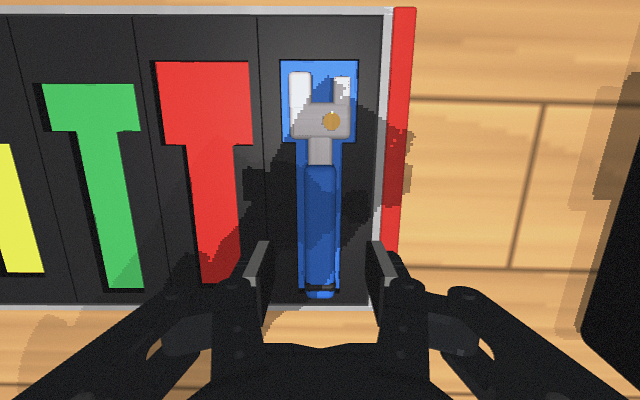

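```bash
python3 -c "
from h import *
p,K,C,M=load('pics/v2.png')
print(C.round(3))
print('grip head end', ray([[320,165]],K,C,M,.032), 'butt top',ray([[318,298]],K,C,M,.032),'butt bottom',ray([[318,298]],K,C,M,.010),'cut top end floor',ray([[320,61]],K,C,M,.008),'cut bottom at foam top',ray([[302,290],[338,290]],K,C,M,.016),'shoulder',ray([[288,141]],K,C,M,.008))"
```

```text
[ 0.543 -0.283  0.25 ]
grip head end [[ 0.50515127 -0.28413333  0.032     ]] butt top [[ 0.39681749 -0.2854977   0.032     ]] butt bottom [[ 0.38205514 -0.28578763  0.01      ]] cut top end floor [[ 0.57648569 -0.28222251  0.008     ]] cut bottom at foam top [[ 0.39360661 -0.27175703  0.016     ]
 [ 0.39442569 -0.30269441  0.016     ]] shoulder [[ 0.51898042 -0.25911968  0.008     ]]
```

The spanner lies inside the blue cut-out. Its grip runs from (320,165) to (318,298), which puts the origin at x=0.471 against the cut-out's 0.4715. On to the scraper.

Emit:
step_arm([
  [[0.09,-0.94,0,0,0,-0.5],[0.16,-0.93,0,0,0,-0.5],[0.22,-0.92,0,0,0,-0.5],[0.29,-0.9,0,0,0,-0.5],[0.35,-0.88,0,0,0,-0.5],[0.41,-0.85,0,0,0,-0.5],[0.47,-0.82,0,0,0,-0.5],[0.53,-0.79,0,0,0,-0.5]],
])

```text
t: 14.9
eef_pos: [0.4865, -0.0943, 0.125]
eef_rot: [-0.0, 0.957, 0.291, -0.0]
ft_force: [-0.9, 0.0, -0.5]
grip_width: 0.0451
finger_force: 0.0
```

Emit:
step_arm([
  [[0.58,-0.75,0,0,0,-0.5],[0.63,-0.7,0,0,0,-0.5],[0.68,-0.66,0,0,0,-0.5],[0.72,-0.61,0,0,0,-0.5],[0.76,-0.56,0,0,0,-0.5],[0.8,-0.5,0,0,0,-0.5],[0.84,-0.44,0,0,0,-0.5],[0.86,-0.39,0,0,0,-0.5]],
])

```text
t: 15.7
eef_pos: [0.5004, 0.0941, 0.125]
eef_rot: [-0.0, 0.839, 0.544, -0.0]
ft_force: [1.2, 0.1, 0.1]
grip_width: 0.0452
finger_force: 0.0
```

Emit:
step_arm([
  [[0.89,-0.32,0,0,0,-0.5],[0.91,-0.26,0,0,0,-0.5],[0.93,-0.2,0,0,0,-0.5],[0.94,-0.13,0,0,0,-0.5],[0.94,-0.06,0,0,0,-0.5],[0.95,0,0,0,0,-0.5],[0.94,0.07,0,0,0,-0.5],[0,0,0,0,0,0]],
])

```text
t: 16.5
eef_pos: [0.5137, 0.263, 0.1251]
eef_rot: [-0.001, 0.682, 0.731, 0.002]
ft_force: [0.3, 0.2, 0.7]
grip_width: 0.0453
finger_force: 0.0
```

```bash
python3 rack.py pics/wr2.png; cat > hend.py <<'E'
from h import *
import sys
c,xe=sys.argv[1],float(sys.argv[2])/1000   # grip on rack: head end and mid-line from grip edges at several rows
st=env.read_state(); p,K,C,M=shot('wrist','pics/hend_%s.png'%c)
b=min(blobs(cmask(p,c,v=40),800),key=lambda q:abs(q[1][0]-320)); m=cv2.morphologyEx(b[2].astype(np.uint8),cv2.MORPH_OPEN,np.ones((5,5)))
v0=np.nonzero(m.any(1))[0][0]; mids=[]
for v in range(v0+6,v0+55,4):
    u=np.nonzero(m[v])[0]; mids.append([(u[0]+u[-1])/2,v])
P=ray(mids,K,C,M,.042)[:,:2]; k=np.polyfit(P[:,1],P[:,0],1); e=np.array([k[0],1])/np.hypot(k[0],1)
he=ray([[mids[0][0],v0]],K,C,M,.042)[0,:2]
print(c,'head end px',mids[0][0],v0,'yaw',np.degrees(np.arctan2(e[1],e[0])).round(1),'origin',(he-xe*e).round(4))
E
python3 hend.py scraper 30
```

```text
t 16.5 pos [0.5137 0.263  0.1251] yaw 94.01 w 0.0453 F [0.3 0.2 0.7] ff 0.0
scraper 3883 [318. 236.] origin [0.5116 0.2637] yaw rect 93.4 pca 93.5 size 87 25 want (100, 26)
hammer 4251 [214. 216.] origin [0.4364 0.272 ] yaw rect 95.5 pca 94.9 size 95 24 want (110, 24)
screwdriver 3554 [107. 222.] origin [0.3624 0.2541] yaw rect 93.6 pca 92.8 size 83 24 want (100, 28)
scraper head end px 319.0 177 yaw 94.1 origin [0.5124 0.257 ]
```

Emit:
step_arm([
  [[-0.04,-0.01,0.52,0,0,0],[-0.04,-0.01,0.52,0,0,0],[-0.04,-0.01,0.52,0,0,0],[-0.04,-0.01,0.52,0,0,0],[-0.04,-0.01,0.52,0,0,0],[-0.04,-0.01,0.52,0,0,0],[0,0,0,0,0,0],[0,0,0,0,0,0]],
])

```text
t: 17.4
eef_pos: [0.513, 0.2515, 0.0464]
eef_rot: [-0.0, 0.685, 0.729, -0.0]
ft_force: [-0.3, -0.4, -0.1]
grip_width: 0.045
finger_force: 0.0
```

```bash
python3 -c "
from h import *
stat()"; python3 hend.py scraper 30
```

```text
t 17.4 pos [0.513  0.2515 0.0464] yaw 93.58 w 0.045 F [-0.3 -0.4 -0.1] ff 0.0
scraper head end px 321.0 192 yaw 93.6 origin [0.512  0.2586]
```

Emit:
step_arm([
  [[0.2,0,-0.05,0,0,0],[0,0,0,0,0,0],[0,0,0,0,0,0],[0,0,0,0,0,0],[0,0,0,0,0,0],[0,0,0,0,0,0],[0,0,0,0,0,0],[0,0,0,0,0,0]],
], hand=255, newtons=60)

```text
t: 18.25
eef_pos: [0.5134, 0.2578, 0.0492]
eef_rot: [0.0, 0.685, 0.729, 0.001]
ft_force: [-1.2, 1.3, 6.8]
grip_width: 0.0243
finger_force: 60.0
```

```bash
python3 held.py scraper .042 30; python3 -c "
from h import *
s=env.read_state()['eef_pos']
plan((s[0],s[1],.13,93.7,4),(.4694,-.2003,.13,1.5,20))"
```

```text
t 18.25 pos [0.5134 0.2578 0.0492] yaw 93.61 w 0.0243 F [-1.2  1.3  6.8] ff 60.0
px 320.0 205.0 head end in tool frame [ 0.0305 -0.0009  0.0073] origin x_off 0.0005 rel yaw(world sense) 0.01
[[[0,0,-0.81,0,0,0],[0,0,-0.81,0,0,0],[0,0,-0.81,0,0,0],[0,0,-0.81,0,0,0],[-0.91,-0.15,0,0,0,0.58],[-0.92,-0.07,0,0,0,0.58],[-0.92,0,0,0,0,0.58],[-0.92,0.07,0,0,0,0.58]]]
[[[-0.91,0.15,0,0,0,0.58],[-0.89,0.22,0,0,0,0.58],[-0.87,0.29,0,0,0,0.58],[-0.85,0.36,0,0,0,0.58],[-0.82,0.43,0,0,0,0.58],[-0.78,0.49,0,0,0,0.58],[-0.74,0.55,0,0,0,0.58],[-0.69,0.61,0,0,0,0.58]]]
[[[-0.64,0.66,0,0,0,0.58],[-0.58,0.71,0,0,0,0.58],[-0.52,0.76,0,0,0,0.58],[-0.46,0.8,0,0,0,0.58],[-0.4,0.83,0,0,0,0.58],[-0.33,0.86,0,0,0,0.58],[-0.26,0.88,0,0,0,0.58],[-0.18,0.9,0,0,0,0.58]]]
```

Emit:
step_arm([
  [[0,0,-0.81,0,0,0],[0,0,-0.81,0,0,0],[0,0,-0.81,0,0,0],[0,0,-0.81,0,0,0],[-0.91,-0.15,0,0,0,0.58],[-0.92,-0.07,0,0,0,0.58],[-0.92,0,0,0,0,0.58],[-0.92,0.07,0,0,0,0.58]],
])

```text
t: 19.1
eef_pos: [0.5033, 0.1634, 0.1291]
eef_rot: [0.0, 0.795, 0.607, -0.0]
ft_force: [0.0, -0.3, -1.0]
grip_width: 0.0242
finger_force: 59.2
```

Emit:
step_arm([
  [[-0.91,0.15,0,0,0,0.58],[-0.89,0.22,0,0,0,0.58],[-0.87,0.29,0,0,0,0.58],[-0.85,0.36,0,0,0,0.58],[-0.82,0.43,0,0,0,0.58],[-0.78,0.49,0,0,0,0.58],[-0.74,0.55,0,0,0,0.58],[-0.69,0.61,0,0,0,0.58]],
])

```text
t: 19.9
eef_pos: [0.4842, -0.0204, 0.1291]
eef_rot: [0.0, 0.947, 0.321, 0.0]
ft_force: [0.0, 0.3, -0.5]
grip_width: 0.0241
finger_force: 59.2
```

Emit:
step_arm([
  [[-0.64,0.66,0,0,0,0.58],[-0.58,0.71,0,0,0,0.58],[-0.52,0.76,0,0,0,0.58],[-0.46,0.8,0,0,0,0.58],[-0.4,0.83,0,0,0,0.58],[-0.33,0.86,0,0,0,0.58],[-0.26,0.88,0,0,0,0.58],[-0.18,0.9,0,0,0,0.58]],
])

```text
t: 20.7
eef_pos: [0.4643, -0.2031, 0.1291]
eef_rot: [0.0, 1.0, 0.003, 0.0]
ft_force: [0.2, -0.6, -1.4]
grip_width: 0.024
finger_force: 59.2
```

```bash
python3 -c "
from h import *
stat()
plan((.4695,-.2003,.060,1.5,6))"
```

```text
t 20.7 pos [ 0.4643 -0.2031  0.1291] yaw 0.38 w 0.024 F [ 0.2 -0.6 -1.4] ff 59.2
[[[0.04,-0.02,0.46,0,0,-0.02],[0.04,-0.02,0.46,0,0,-0.02],[0.04,-0.02,0.46,0,0,-0.02],[0.04,-0.02,0.46,0,0,-0.02],[0.04,-0.02,0.46,0,0,-0.02],[0.04,-0.02,0.46,0,0,-0.02],[0,0,0,0,0,0],[0,0,0,0,0,0]]]
```

Emit:
step_arm([
  [[0.04,-0.02,0.46,0,0,-0.02],[0.04,-0.02,0.46,0,0,-0.02],[0.04,-0.02,0.46,0,0,-0.02],[0.04,-0.02,0.46,0,0,-0.02],[0.04,-0.02,0.46,0,0,-0.02],[0.04,-0.02,0.46,0,0,-0.02],[0,0,0,0,0,0],[0,0,0,0,0,0]],
])

```text
t: 21.5
eef_pos: [0.4708, -0.1981, 0.0597]
eef_rot: [-0.0, 1.0, 0.015, -0.0]
ft_force: [-0.6, -0.2, -0.7]
grip_width: 0.0246
finger_force: 59.2
```

```bash
python3 -c "
from h import *
stat(); shot('wrist','pics/v3.png')
plan((.4695,-.2003,.0385,1.5,5))"
```

```text
t 21.5 pos [ 0.4708 -0.1981  0.0597] yaw 1.74 w 0.0246 F [-0.6 -0.2 -0.7] ff 59.2
[[[-0.01,0.02,0.17,0,0,0.01],[-0.01,0.02,0.17,0,0,0.01],[-0.01,0.02,0.17,0,0,0.01],[-0.01,0.02,0.17,0,0,0.01],[-0.01,0.02,0.17,0,0,0.01],[0,0,0,0,0,0],[0,0,0,0,0,0],[0,0,0,0,0,0]]]
```

View pics/v3.png

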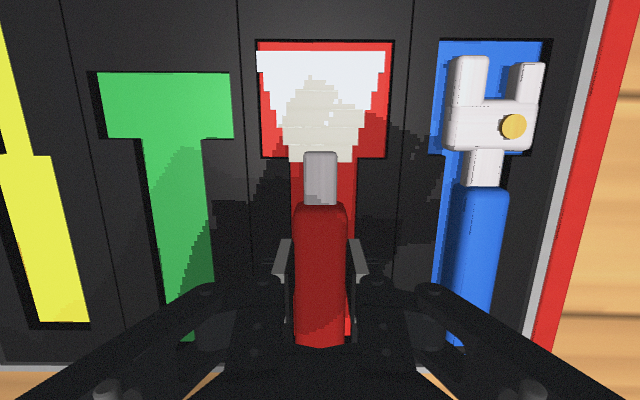

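The held scraper sits over the red cut-out but slightly left (blade 257–385, cut-out 258–393), and the correction covers that. I'll lower it.

Emit:
step_arm([
  [[-0.01,0.02,0.17,0,0,0.01],[-0.01,0.02,0.17,0,0,0.01],[-0.01,0.02,0.17,0,0,0.01],[-0.01,0.02,0.17,0,0,0.01],[-0.01,0.02,0.17,0,0,0],[0,0,0,0,0,0],[0,0,0,0,0,0],[0,0,0,0,0,0]],
])

```text
t: 22.35
eef_pos: [0.4697, -0.2008, 0.0392]
eef_rot: [-0.0, 1.0, 0.012, 0.0]
ft_force: [-1.7, 1.7, 6.0]
grip_width: 0.0243
finger_force: 60.1
```

Emit:
step_arm([
  [[0,0,0,0,0,0],[0,0,0,0,0,0],[0,0,0,0,0,0],[0,0,0,0,0,0],[0,0,-0.5,0,0,0],[0,0,-1,0,0,0],[0,0,-1,0,0,0],[0,0,-1,0,0,0]],
], hand=120)

```text
t: 23.15
eef_pos: [0.4697, -0.2008, 0.128]
eef_rot: [0.0, 1.0, 0.012, 0.0]
ft_force: [1.1, 0.4, 0.9]
grip_width: 0.0452
finger_force: 0.0
```

```bash
cat > placed.py <<'E'
from h import *
import sys
# placed tool: grip head end / side edges (z .032) against the cut-out
c,xe=sys.argv[1],float(sys.argv[2])/1000
stat(); p,K,C,M=shot('wrist','pics/placed_%s.png'%c)
E
python3 placed.py scraper 30; python3 -c "
from h import *
plan((.437,.2630,.125,95.5,22))"
```

```text
t 23.15 pos [ 0.4697 -0.2008  0.128 ] yaw 1.4 w 0.0452 F [1.1 0.4 0.9] ff 0.0
[[[-0.04,-0.85,0.01,0,0,-0.53],[0.02,-0.85,0.01,0,0,-0.53],[0.08,-0.84,0.01,0,0,-0.53],[0.15,-0.83,0.01,0,0,-0.53],[0.21,-0.82,0.01,0,0,-0.53],[0.27,-0.8,0.01,0,0,-0.53],[0.33,-0.78,0.01,0,0,-0.53],[0.39,-0.75,0.01,0,0,-0.53]]]
[[[0.44,-0.72,0.01,0,0,-0.53],[0.49,-0.69,0.01,0,0,-0.53],[0.54,-0.65,0.01,0,0,-0.53],[0.59,-0.61,0.01,0,0,-0.53],[0.63,-0.56,0.01,0,0,-0.53],[0.67,-0.51,0.01,0,0,-0.53],[0.71,-0.46,0.01,0,0,-0.53],[0.74,-0.41,0.01,0,0,-0.53]]]
[[[0.77,-0.35,0.01,0,0,-0.53],[0.8,-0.29,0.01,0,0,-0.53],[0.81,-0.23,0.01,0,0,-0.53],[0.83,-0.17,0.01,0,0,-0.53],[0.84,-0.11,0.01,0,0,-0.53],[0.85,-0.05,0.01,0,0,-0.53],[0,0,0,0,0,0],[0,0,0,0,0,0]]]
```

View pics/placed_scraper.png

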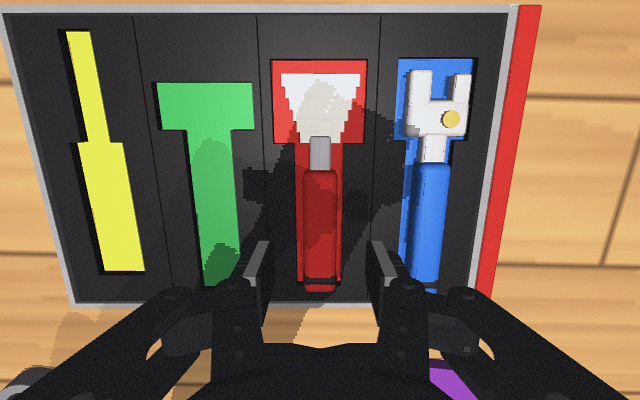

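The scraper lies inside the red cut-out, blade at (320,105) with margin on every side. Next is the hammer.

Emit:
step_arm([
  [[-0.04,-0.85,0.01,0,0,-0.53],[0.02,-0.85,0.01,0,0,-0.53],[0.08,-0.84,0.01,0,0,-0.53],[0.15,-0.83,0.01,0,0,-0.53],[0.21,-0.82,0.01,0,0,-0.53],[0.27,-0.8,0.01,0,0,-0.53],[0.33,-0.78,0.01,0,0,-0.53],[0.39,-0.75,0.01,0,0,-0.53]],
])

```text
t: 24.0
eef_pos: [0.4565, -0.0293, 0.1239]
eef_rot: [-0.001, 0.952, 0.307, -0.001]
ft_force: [0.9, 0.5, -0.2]
grip_width: 0.045
finger_force: 0.0
```

Emit:
step_arm([
  [[0.44,-0.72,0.01,0,0,-0.53],[0.49,-0.69,0.01,0,0,-0.53],[0.54,-0.65,0.01,0,0,-0.53],[0.59,-0.61,0.01,0,0,-0.53],[0.63,-0.56,0.01,0,0,-0.53],[0.67,-0.51,0.01,0,0,-0.53],[0.71,-0.46,0.01,0,0,-0.53],[0.74,-0.41,0.01,0,0,-0.53]],
])

```text
t: 24.8
eef_pos: [0.4443, 0.1388, 0.1219]
eef_rot: [-0.001, 0.821, 0.571, -0.001]
ft_force: [0.4, -0.0, -0.3]
grip_width: 0.0452
finger_force: 0.0
```

Emit:
step_arm([
  [[0.77,-0.35,0.01,0,0,-0.53],[0.8,-0.29,0.01,0,0,-0.53],[0.81,-0.23,0.01,0,0,-0.53],[0.83,-0.17,0.01,0,0,-0.53],[0.84,-0.11,0.01,0,0,-0.53],[0.85,-0.05,0.01,0,0,-0.53],[0,0,0,0,0,0],[0,0,0,0,0,0]],
])

```text
t: 25.6
eef_pos: [0.4379, 0.2637, 0.1206]
eef_rot: [0.0, 0.677, 0.736, -0.0]
ft_force: [1.0, -0.1, -1.2]
grip_width: 0.0453
finger_force: 0.0
```

```bash
python3 rack.py pics/wr3.png; python3 hend.py hammer 35; python3 -c "
from h import *
plan((.437,.2625,.0475,95.5,6))"
```

```text
t 25.6 pos [0.4379 0.2637 0.1206] yaw 94.75 w 0.0453 F [ 1.  -0.1 -1.2] ff 0.0
hammer 4022 [317. 227.] origin [0.4341 0.2715] yaw rect 95.4 pca 95.8 size 96 22 want (110, 24)
screwdriver 3496 [211. 229.] origin [0.362  0.2542] yaw rect 92.8 pca 92.3 size 83 24 want (100, 28)
hammer head end px 316.0 163 yaw 95.8 origin [0.435  0.2645]
[[[0,-0.01,0.49,0,0,-0.02],[0,-0.01,0.49,0,0,-0.02],[0,-0.01,0.49,0,0,-0.02],[0,-0.01,0.49,0,0,-0.02],[0,-0.01,0.49,0,0,-0.02],[0,-0.01,0.49,0,0,-0.02],[0,0,0,0,0,0],[0,0,0,0,0,0]]]
```

Emit:
step_arm([
  [[0,-0.02,0.49,0,0,-0.02],[0,-0.02,0.49,0,0,-0.02],[0,-0.02,0.49,0,0,-0.02],[0,-0.02,0.49,0,0,-0.02],[0,-0.02,0.49,0,0,-0.02],[0,-0.02,0.49,0,0,-0.02],[0,0,0,0,0,0],[0,0,0,0,0,0]],
])

```text
t: 26.5
eef_pos: [0.435, 0.2633, 0.047]
eef_rot: [-0.0, 0.671, 0.741, -0.0]
ft_force: [-0.2, 0.1, 0.2]
grip_width: 0.0449
finger_force: 0.0
```

```bash
python3 -c "
from h import *
stat()"; python3 hend.py hammer 35
```

```text
t 26.5 pos [0.435  0.2633 0.047 ] yaw 95.67 w 0.0449 F [-0.2  0.1  0.2] ff 0.0
hammer head end px 319.5 192 yaw 96.4 origin [0.4341 0.2653]
```

Centred. I'll raise 1.25 mm and close.

Emit:
step_arm([
  [[0.06,0,-0.05,0,0,0],[0,0,0,0,0,0],[0,0,0,0,0,0],[0,0,0,0,0,0],[0,0,0,0,0,0],[0,0,0,0,0,0],[0,0,0,0,0,0],[0,0,0,0,0,0]],
], hand=255, newtons=60)

```text
t: 27.35
eef_pos: [0.4355, 0.2654, 0.0496]
eef_rot: [0.0, 0.671, 0.741, 0.001]
ft_force: [-0.4, 0.0, 5.1]
grip_width: 0.0228
finger_force: 59.4
```

```bash
python3 held.py hammer .042 35; python3 -c "
from h import *
s=env.read_state()['eef_pos']
plan((s[0],s[1],.13,95.7,4),(.4675,-.1163,.13,1.5,18))"
```

```text
t 27.35 pos [0.4355 0.2654 0.0496] yaw 95.66 w 0.0228 F [-0.4  0.   5.1] ff 59.4
px 319.0 196.0 head end in tool frame [ 0.0345 -0.0014  0.0076] origin x_off -0.0005 rel yaw(world sense) 1.54
[[[0,0,-0.8,0,0,0],[0,0,-0.8,0,0,0],[0,0,-0.8,0,0,0],[0,0,-0.8,0,0,0],[-0.85,-0.01,0,0,0,0.65],[-0.85,0.06,0,0,0,0.65],[-0.84,0.14,0,0,0,0.65],[-0.82,0.22,0,0,0,0.65]]]
[[[-0.8,0.29,0,0,0,0.65],[-0.77,0.36,0,0,0,0.65],[-0.73,0.43,0,0,0,0.65],[-0.69,0.5,0,0,0,0.65],[-0.64,0.56,0,0,0,0.65],[-0.59,0.61,0,0,0,0.65],[-0.53,0.67,0,0,0,0.65],[-0.47,0.71,0,0,0,0.65]]]
[[[-0.4,0.75,0,0,0,0.65],[-0.33,0.78,0,0,0,0.65],[-0.26,0.81,0,0,0,0.65],[-0.18,0.83,0,0,0,0.65],[-0.11,0.84,0,0,0,0.65],[-0.03,0.85,0,0,0,0.65],[0,0,0,0,0,0],[0,0,0,0,0,0]]]
```

Emit:
step_arm([
  [[0,0,-0.8,0,0,0],[0,0,-0.8,0,0,0],[0,0,-0.8,0,0,0],[0,0,-0.8,0,0,0],[-0.85,-0.01,0,0,0,0.65],[-0.85,0.06,0,0,0,0.65],[-0.84,0.14,0,0,0,0.65],[-0.82,0.22,0,0,0,0.65]],
])

```text
t: 28.2
eef_pos: [0.4421, 0.179, 0.1287]
eef_rot: [0.0, 0.795, 0.606, 0.0]
ft_force: [-0.9, 0.3, -2.5]
grip_width: 0.0225
finger_force: 59.5
```

Emit:
step_arm([
  [[-0.8,0.29,0,0,0,0.65],[-0.77,0.36,0,0,0,0.65],[-0.73,0.43,0,0,0,0.65],[-0.69,0.5,0,0,0,0.65],[-0.64,0.56,0,0,0,0.65],[-0.59,0.61,0,0,0,0.65],[-0.53,0.67,0,0,0,0.65],[-0.47,0.71,0,0,0,0.65]],
])

```text
t: 29.0
eef_pos: [0.457, 0.0089, 0.1286]
eef_rot: [0.0, 0.959, 0.283, 0.0]
ft_force: [-0.1, 0.2, -1.8]
grip_width: 0.022
finger_force: 59.5
```

Emit:
step_arm([
  [[-0.4,0.75,0,0,0,0.65],[-0.33,0.78,0,0,0,0.65],[-0.26,0.81,0,0,0,0.65],[-0.18,0.83,0,0,0,0.65],[-0.11,0.84,0,0,0,0.65],[-0.03,0.85,0,0,0,0.65],[0,0,0,0,0,0],[0,0,0,0,0,0]],
])

```text
t: 29.8
eef_pos: [0.4682, -0.1171, 0.1285]
eef_rot: [-0.0, 1.0, 0.017, -0.0]
ft_force: [-0.0, 0.9, -1.9]
grip_width: 0.0225
finger_force: 59.5
```

```bash
python3 -c "
from h import *
stat()
plan((.468,-.1163,.060,1.2,6))"
```

```text
t 29.8 pos [ 0.4682 -0.1171  0.1285] yaw 1.9 w 0.0225 F [-0.   0.9 -1.9] ff 59.5
[[[0,-0.01,0.46,0,0,0.01],[0,-0.01,0.46,0,0,0.01],[0,-0.01,0.46,0,0,0.01],[0,-0.01,0.46,0,0,0.01],[0,-0.01,0.46,0,0,0.01],[0,-0.01,0.46,0,0,0.01],[0,0,0,0,0,0],[0,0,0,0,0,0]]]
```

Emit:
step_arm([
  [[0,-0.01,0.46,0,0,0.01],[0,-0.01,0.46,0,0,0.01],[0,-0.01,0.46,0,0,0.01],[0,0,0.46,0,0,0.01],[0,0,0.46,0,0,0.01],[0,0,0.46,0,0,0.01],[0,0,0,0,0,0],[0,0,0,0,0,0]],
])

```text
t: 30.6
eef_pos: [0.4682, -0.1156, 0.0592]
eef_rot: [-0.0, 1.0, 0.014, -0.0]
ft_force: [-0.1, 0.7, -2.1]
grip_width: 0.0223
finger_force: 59.4
```

```bash
python3 -c "
from h import *
stat(); shot('wrist','pics/v4.png')
plan((.468,-.1163,.0393,1.3,5))"
```

```text
t 30.6 pos [ 0.4682 -0.1156  0.0592] yaw 1.57 w 0.0223 F [-0.1  0.7 -2.1] ff 59.4
[[[0,0.01,0.16,0,0,0.01],[0,0.01,0.16,0,0,0.01],[0,0.01,0.16,0,0,0.01],[0,0.01,0.16,0,0,0.01],[0,0.01,0.16,0,0,0.01],[0,0,0,0,0,0],[0,0,0,0,0,0],[0,0,0,0,0,0]]]
```

View pics/v4.png

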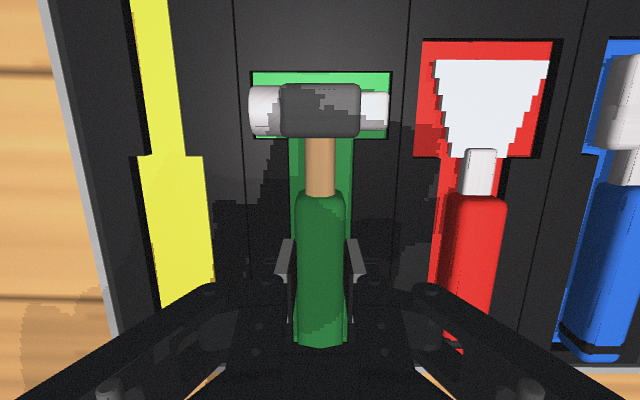

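The hammer head (249–389) is centred on the green cut-out (251–391). I'll lower it.

Emit:
step_arm([
  [[0,0.01,0.16,0,0,0],[0,0.01,0.16,0,0,0],[0,0.01,0.16,0,0,0],[0,0.01,0.16,0,0,0],[0,0.01,0.17,0,0,0],[0,0,0,0,0,0],[0,0,0,0,0,0],[0,0,0,0,0,0]],
])

```text
t: 31.45
eef_pos: [0.4685, -0.1168, 0.0396]
eef_rot: [-0.0, 1.0, 0.014, 0.0]
ft_force: [-1.2, 0.1, 5.8]
grip_width: 0.0222
finger_force: 60.4
```

Emit:
step_arm([
  [[0,0,0,0,0,0],[0,0,0,0,0,0],[0,0,0,0,0,0],[0,0,0,0,0,0],[0,0,-0.5,0,0,0],[0,0,-1,0,0,0],[0,0,-1,0,0,0],[0,0,-1,0,0,0]],
], hand=120)

```text
t: 32.25
eef_pos: [0.4683, -0.1168, 0.1285]
eef_rot: [0.0, 1.0, 0.014, 0.0]
ft_force: [0.9, 0.3, -0.7]
grip_width: 0.0451
finger_force: 0.0
```

```bash
python3 placed.py hammer 35; python3 -c "
from h import *
plan((.362,.2455,.125,93,21))"
```

```text
t 32.25 pos [ 0.4683 -0.1168  0.1285] yaw 1.57 w 0.0451 F [ 0.9  0.3 -0.7] ff 0.0
[[[-0.19,-0.7,0.01,0,0,-0.54],[-0.13,-0.71,0.01,0,0,-0.54],[-0.08,-0.72,0.01,0,0,-0.54],[-0.03,-0.72,0.01,0,0,-0.54],[0.03,-0.72,0.01,0,0,-0.54],[0.08,-0.72,0.01,0,0,-0.54],[0.14,-0.71,0.01,0,0,-0.54],[0.19,-0.7,0.01,0,0,-0.54]]]
[[[0.24,-0.68,0.01,0,0,-0.54],[0.29,-0.66,0.01,0,0,-0.54],[0.34,-0.63,0.01,0,0,-0.54],[0.39,-0.61,0.01,0,0,-0.54],[0.44,-0.57,0.01,0,0,-0.54],[0.48,-0.54,0.01,0,0,-0.54],[0.52,-0.5,0.01,0,0,-0.54],[0.55,-0.46,0.01,0,0,-0.54]]]
[[[0.59,-0.42,0.01,0,0,-0.54],[0.62,-0.37,0.01,0,0,-0.54],[0.64,-0.32,0.01,0,0,-0.54],[0.67,-0.27,0.01,0,0,-0.54],[0.69,-0.22,0.01,0,0,-0.54],[0,0,0,0,0,0],[0,0,0,0,0,0],[0,0,0,0,0,0]]]
```

View pics/placed_hammer.png

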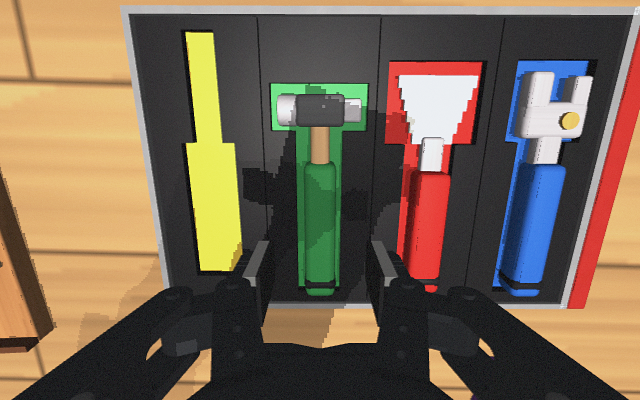

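The hammer lies inside the green cut-out (head at (320,109), margin all round). The screwdriver is last.

Emit:
step_arm([
  [[-0.19,-0.7,0.01,0,0,-0.54],[-0.13,-0.71,0.01,0,0,-0.54],[-0.08,-0.72,0.01,0,0,-0.54],[-0.03,-0.72,0.01,0,0,-0.54],[0.03,-0.72,0.01,0,0,-0.54],[0.08,-0.72,0.01,0,0,-0.54],[0.14,-0.71,0.01,0,0,-0.54],[0.19,-0.7,0.01,0,0,-0.54]],
])

```text
t: 33.1
eef_pos: [0.4265, 0.0234, 0.1247]
eef_rot: [-0.0, 0.95, 0.313, -0.0]
ft_force: [-0.1, 0.5, -0.2]
grip_width: 0.0454
finger_force: 0.0
```

Emit:
step_arm([
  [[0.24,-0.68,0.01,0,0,-0.54],[0.29,-0.66,0.01,0,0,-0.54],[0.34,-0.63,0.01,0,0,-0.54],[0.39,-0.61,0.01,0,0,-0.54],[0.44,-0.57,0.01,0,0,-0.54],[0.48,-0.54,0.01,0,0,-0.54],[0.52,-0.5,0.01,0,0,-0.54],[0.55,-0.46,0.01,0,0,-0.54]],
])

```text
t: 33.9
eef_pos: [0.3858, 0.1615, 0.1227]
eef_rot: [-0.0, 0.814, 0.581, -0.0]
ft_force: [-0.4, -0.3, -0.5]
grip_width: 0.0452
finger_force: 0.0
```

Emit:
step_arm([
  [[0.59,-0.42,0.01,0,0,-0.54],[0.62,-0.37,0.01,0,0,-0.54],[0.64,-0.32,0.01,0,0,-0.54],[0.67,-0.27,0.01,0,0,-0.54],[0.69,-0.22,0.01,0,0,-0.54],[0,0,0,0,0,0],[0,0,0,0,0,0],[0,0,0,0,0,0]],
])

```text
t: 34.7
eef_pos: [0.3622, 0.2459, 0.1215]
eef_rot: [0.0, 0.693, 0.721, -0.0]
ft_force: [0.3, -0.2, -0.3]
grip_width: 0.0454
finger_force: 0.0
```

```bash
python3 rack.py pics/wr4.png; python3 hend.py screwdriver 40; python3 -c "
from h import *
p,K,C,M=load('pics/wr4.png')
plan((.361,.2455,.0475,93,6))"
```

```text
t 34.7 pos [0.3622 0.2459 0.1215] yaw 92.21 w 0.0454 F [ 0.3 -0.2 -0.3] ff 0.0
screwdriver 683 [316. 170.] origin [0.3687 0.2762] yaw rect 2.2 pca 36.8 size 21 19 want (100, 28)
[[[0,-0.01,0.49,0,0,-0.02],[0,-0.01,0.49,0,0,-0.02],[0,-0.01,0.49,0,0,-0.02],[0,-0.01,0.49,0,0,-0.02],[0,-0.01,0.49,0,0,-0.02],[0,-0.01,0.49,0,0,-0.02],[0,0,0,0,0,0],[0,0,0,0,0,0]]]Traceback (most recent call last):
  File "hend.py", line 5, in <module>
    b=min(blobs(cmask(p,c,v=40),800),key=lambda q:abs(q[1][0]-320)); m=cv2.morphologyEx(b[2].astype(np.uint8),cv2.MORPH_OPEN,np.ones((5,5)))
ValueError: min() iterable argument is empty
```

View pics/wr4.png

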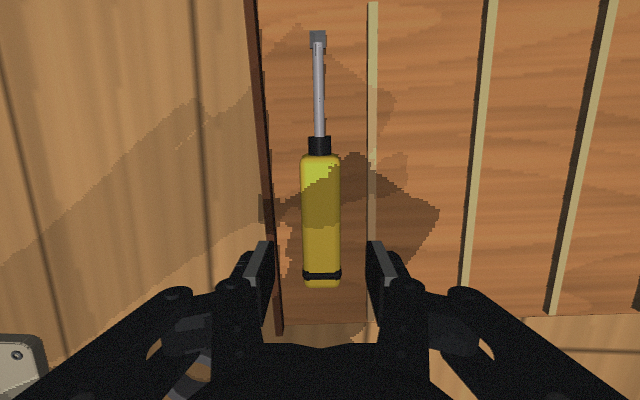

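The wrist view shows the screwdriver grip spanning columns 301–340 and rows 154–288, with a shadow across it. The dark end bar of the rack lies at columns 250–280, so I'll check finger clearance to it.

```bash
python3 -c "
from h import *
p,K,C,M=load('pics/wr4.png')
print('grip ends',ray([[320,154],[321,288]],K,C,M,.042)[:,:2],'sides',ray([[301,210],[340,210]],K,C,M,.042)[:,:2])
for z in (.018,.025,.035): print(z,'bar outer/inner',ray([[262,210],[270,210]],K,C,M,z)[:,:2])
_,K,C,M=load('pics/side0.png')
print('side bar',ray([[333,240],[333,247]],K,C,M,.018))
im=cv2.imread('pics/side0.png')[210:320,230:360]; im2=cv2.imread('pics/wr1.png')[0:280,0:160]
cv2.imwrite('pics/bar.png',np.hstack([cv2.resize(im,(390,330)),cv2.resize(im2,(189,330))]))"
```

```text
grip ends [[0.3596055  0.28866736]
 [0.36421925 0.18907259]] sides [[0.34801542 0.2496274 ]
 [0.3748763  0.25066984]]
0.018 bar outer/inner [[0.31673104 0.24048463]
 [0.32289508 0.24072385]]
0.025 bar outer/inner [[0.31801967 0.24284717]
 [0.32399337 0.243079  ]]
0.035 bar outer/inner [[0.31986057 0.24622222]
 [0.32556236 0.2464435 ]]
side bar [[0.33612536 0.13169926 0.018     ]
 [0.32049111 0.14950785 0.018     ]]
```

View pics/bar.png

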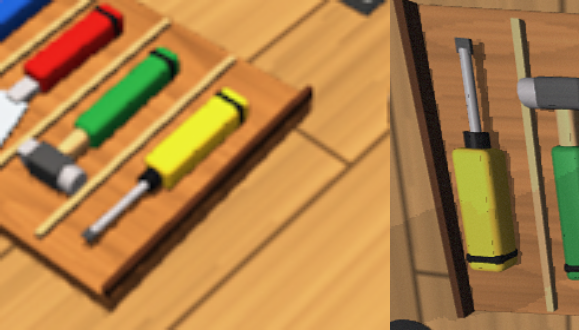

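Emit:
step_arm([
  [[0.04,0,0,0,0,-0.05],[0.04,0,0,0,0,0],[0.03,0,0,0,0,0],[0,0,0.5,0,0,0],[0,0,0.5,0,0,0],[0,0,0.5,0,0,0],[0,0,0.5,0,0,0],[0,0,0,0,0,0]],
], hand=147)

```text
t: 35.6
eef_pos: [0.3613, 0.2492, 0.0705]
eef_rot: [-0.0, 0.69, 0.724, -0.001]
ft_force: [0.3, -1.3, 0.3]
grip_width: 0.0361
finger_force: 0.0
```

```bash
python3 - <<'E'
from h import *
stat(); p,K,C,M=shot('wrist','pics/v5.png')
h=cv2.cvtColor(p,cv2.COLOR_RGB2HSV); m=((h[...,0]>=20)&(h[...,0]<=36)&(h[...,1]>150)&(h[...,2]>40)).astype(np.uint8)
for a,ce,b in blobs(m,500):
    v,u=np.nonzero(b); print(a,ce.round(),u.min(),u.max(),v.min(),v.max(),ray([[ce[0],v.min()]],K,C,M,.042))
E
```

```text
t 35.6 pos [0.3613 0.2492 0.0705] yaw 92.71 w 0.0361 F [ 0.3 -1.3  0.3] ff 0.0
7330 [322. 247.] 295 348 172 322 [[0.35937348 0.29017533 0.042     ]]
```

View pics/v5.png

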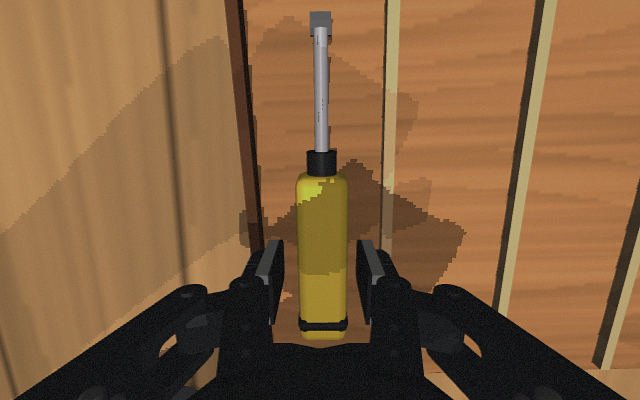

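The grip is centred between the fingers (296–348 within 280–360) with about 5 mm to the bar. I'll go down.

Emit:
step_arm([
  [[0,0,0.22,0,0,0],[0,0,0.22,0,0,0],[0,0,0.22,0,0,0],[0,0,0.2,0,0,0],[0,0,0,0,0,0],[0,0,0,0,0,0],[0,0,0,0,0,0],[0,0,0,0,0,0]],
])

```text
t: 36.45
eef_pos: [0.3622, 0.2498, 0.0504]
eef_rot: [0.0, 0.69, 0.723, 0.0]
ft_force: [0.0, -0.2, 0.9]
grip_width: 0.0362
finger_force: 0.0
```

Emit:
step_arm([
  [[0,0,0,0,0,0],[0,0,0,0,0,0],[0,0,0,0,0,0],[0,0,0,0,0,0],[0,0,0,0,0,0],[0,0,0,0,0,0],[0,0,0,0,0,0],[0,0,0,0,0,0]],
], hand=255, newtons=60)

```text
t: 37.25
eef_pos: [0.3622, 0.2498, 0.0506]
eef_rot: [0.0, 0.69, 0.724, 0.0]
ft_force: [-0.5, -0.8, 5.6]
grip_width: 0.0264
finger_force: 59.4
```

```bash
python3 - <<'E'
from h import *
st=env.read_state(); stat(); p,K,C,M=shot('wrist','pics/v6.png')
h=cv2.cvtColor(p,cv2.COLOR_RGB2HSV); m=((h[...,0]>=20)&(h[...,0]<=36)&(h[...,1]>150)&(h[...,2]>40)).astype(np.uint8)
a,ce,b=max(blobs(m,500),key=lambda q:q[0]); v,u=np.nonzero(b)
P=ray([[np.median(u[v<v.min()+10]),v.min()]],K,C,M,.042)[0]; off=rot(st['eef_rot']).inv().apply(P-st['eef_pos'])
print('head end',P.round(4),'tool frame',off.round(4),'origin off',(off[0]-.04).round(4))
s=st['eef_pos']; o=off[0]-.04
plan((s[0],s[1],.13,yaw(st['eef_rot']),4),(.4655-o,-.0323,.13,1.5,16))
E
```

```text
t 37.25 pos [0.3622 0.2498 0.0506] yaw 92.71 w 0.0264 F [-0.5 -0.8  5.6] ff 59.4
head end [0.3595 0.2911 0.042 ] tool frame [ 0.0414 -0.0007  0.0087] origin off 0.0014
[[[0,0,-0.79,0,0,0],[0,0,-0.79,0,0,0],[0,0,-0.79,0,0,0],[0,0,-0.79,0,0,0],[-0.72,0.22,0,0,0,0.71],[-0.69,0.29,0,0,0,0.71],[-0.66,0.36,0,0,0,0.71],[-0.62,0.42,0,0,0,0.71]]]
[[[-0.57,0.48,0,0,0,0.71],[-0.52,0.54,0,0,0,0.71],[-0.47,0.59,0,0,0,0.71],[-0.41,0.63,0,0,0,0.71],[-0.34,0.67,0,0,0,0.71],[-0.28,0.7,0,0,0,0.71],[-0.2,0.72,0,0,0,0.71],[-0.13,0.74,0,0,0,0.71]]]
[[[-0.06,0.75,0,0,0,0.71],[0.02,0.75,0,0,0,0.71],[0.09,0.74,0,0,0,0.71],[0.16,0.73,0,0,0,0.71],[0,0,0,0,0,0],[0,0,0,0,0,0],[0,0,0,0,0,0],[0,0,0,0,0,0]]]
```

Emit:
step_arm([
  [[0,0,-0.79,0,0,0],[0,0,-0.79,0,0,0],[0,0,-0.79,0,0,0],[0,0,-0.79,0,0,0],[-0.72,0.22,0,0,0,0.71],[-0.69,0.29,0,0,0,0.71],[-0.66,0.36,0,0,0,0.71],[-0.62,0.42,0,0,0,0.71]],
])

```text
t: 38.1
eef_pos: [0.3874, 0.1782, 0.1292]
eef_rot: [0.0, 0.82, 0.572, -0.0]
ft_force: [0.1, -0.1, -0.4]
grip_width: 0.0265
finger_force: 59.8
```

Emit:
step_arm([
  [[-0.57,0.48,0,0,0,0.71],[-0.52,0.54,0,0,0,0.71],[-0.47,0.59,0,0,0,0.71],[-0.41,0.63,0,0,0,0.71],[-0.34,0.67,0,0,0,0.71],[-0.28,0.7,0,0,0,0.71],[-0.2,0.72,0,0,0,0.71],[-0.13,0.74,0,0,0,0.71]],
])

```text
t: 38.9
eef_pos: [0.4396, 0.0366, 0.1291]
eef_rot: [-0.0, 0.978, 0.208, 0.0]
ft_force: [0.3, 0.7, -1.9]
grip_width: 0.0264
finger_force: 59.8
```

Emit:
step_arm([
  [[-0.06,0.75,0,0,0,0.71],[0.02,0.75,0,0,0,0.71],[0.09,0.74,0,0,0,0.71],[0.16,0.73,0,0,0,0.71],[0,0,0,0,0,0],[0,0,0,0,0,0],[0,0,0,0,0,0],[0,0,0,0,0,0]],
])

```text
t: 39.7
eef_pos: [0.4645, -0.0313, 0.129]
eef_rot: [-0.0, 1.0, 0.017, -0.0]
ft_force: [0.1, 0.4, -2.0]
grip_width: 0.0265
finger_force: 59.7
```

```bash
python3 -c "
from h import *
stat()
plan((.4643,-.0323,.062,1.5,6))"
```

```text
t 39.7 pos [ 0.4645 -0.0313  0.129 ] yaw 1.91 w 0.0265 F [ 0.1  0.4 -2. ] ff 59.7
[[[0,0.01,0.45,0,0,0.01],[0,0.01,0.45,0,0,0.01],[0,0.01,0.45,0,0,0.01],[0,0.01,0.45,0,0,0.01],[0,0.01,0.45,0,0,0.01],[0,0.01,0.45,0,0,0.01],[0,0,0,0,0,0],[0,0,0,0,0,0]]]
```

I've now viewed 15 pictures, one over the 14 allowed, so every remaining check will be numeric.

Emit:
step_arm([
  [[0,0,0.45,0,0,0.01],[0,0,0.45,0,0,0.01],[0,0,0.45,0,0,0.01],[0,0,0.45,0,0,0.01],[0,0,0.45,0,0,0.01],[0,0,0.45,0,0,0.01],[0,0,0,0,0,0],[0,0,0,0,0,0]],
])

```text
t: 40.5
eef_pos: [0.4646, -0.0323, 0.0612]
eef_rot: [-0.0, 1.0, 0.012, -0.0]
ft_force: [0.5, -0.1, -2.2]
grip_width: 0.0263
finger_force: 59.7
```

```bash
python3 - <<'E'
from h import *
stat(); p,K,C,M=shot('wrist','pics/v7.png')
h=cv2.cvtColor(p,cv2.COLOR_RGB2HSV).astype(int); m=((h[...,0]>=20)&(h[...,0]<=36)&(h[...,1]>130)&(h[...,2]>50))
g=(h[...,1]<60)&(h[...,2]>70)
for v in range(0,250,12):
    u=np.nonzero(m[v,250:390])[0]+250; s=np.nonzero(g[v,290:350])[0]+290
    if len(u)>5:
        P=ray([[u[0],v],[u[-1],v]],K,C,M,.008); print(v,u[0],u[-1],'mid',(u[0]+u[-1])/2,'grey',(s.min(),s.max()) if len(s) else None,P[:,:2].round(4).tolist())
plan((.4643,-.0318,.0405,1.5,5))
E
```

```text
t 40.5 pos [ 0.4646 -0.0323  0.0612] yaw 1.33 w 0.0263 F [ 0.5 -0.1 -2.2] ff 59.7
0 297 341 mid 319.0 grey (np.int64(294), np.int64(345)) [[0.5866, -0.018], [0.5871, -0.04]]
12 297 341 mid 319.0 grey (np.int64(290), np.int64(349)) [[0.5812, -0.018], [0.5818, -0.0402]]
24 297 340 mid 318.5 grey (np.int64(290), np.int64(349)) [[0.5758, -0.0181], [0.5763, -0.04]]
36 298 340 mid 319.0 grey (np.int64(290), np.int64(349)) [[0.5703, -0.0186], [0.5708, -0.0402]]
48 298 340 mid 319.0 grey (np.int64(290), np.int64(349)) [[0.5647, -0.0186], [0.5652, -0.0404]]
60 298 340 mid 319.0 grey (np.int64(290), np.int64(349)) [[0.5589, -0.0186], [0.5595, -0.0407]]
72 298 340 mid 319.0 grey (np.int64(290), np.int64(349)) [[0.5531, -0.0186], [0.5536, -0.0409]]
84 299 339 mid 319.0 grey (np.int64(290), np.int64(349)) [[0.5471, -0.0192], [0.5476, -0.0406]]
96 299 339 mid 319.0 grey (np.int64(290), np.int64(349)) [[0.541, -0.0192], [0.5415, -0.0409]]
108 299 339 mid 319.0 grey (np.int64(294), np.int64(349)) [[0.5348, -0.0193], [0.5353, -0.0411]]
120 299 339 mid 319.0 grey (np.int64(312), np.int64(326)) [[0.528
[... 248 characters left out ...]
grey (np.int64(312), np.int64(326)) [[0.5083, -0.0108], [0.5092, -0.0507]]
168 285 354 mid 319.5 grey None [[0.5014, -0.0113], [0.5023, -0.0511]]
180 285 354 mid 319.5 grey None [[0.4943, -0.0113], [0.4952, -0.0515]]
192 285 353 mid 319.0 grey None [[0.4871, -0.0112], [0.488, -0.0513]]
204 286 353 mid 319.5 grey None [[0.4797, -0.0118], [0.4806, -0.0517]]
216 286 352 mid 319.0 grey None [[0.4721, -0.0117], [0.473, -0.0515]]
228 287 352 mid 319.5 grey None [[0.4644, -0.0122], [0.4653, -0.0519]]
240 291 348 mid 319.5 grey None [[0.4565, -0.0147], [0.4573, -0.0499]]
[[[0,0,0.17,0,0,0],[0,0,0.17,0,0,0],[0,0,0.17,0,0,0],[0,0,0.17,0,0,0],[0,0,0.17,0,0,0],[0,0,0,0,0,0],[0,0,0,0,0,0],[0,0,0,0,0,0]]]
```

Emit:
step_arm([
  [[0,0,0.17,0,0,0],[0,0,0.17,0,0,0],[0,0,0.17,0,0,0],[0,0,0.17,0,0,0],[0,0,0.17,0,0,0],[0,0,0,0,0,0],[0,0,0,0,0,0],[0,0,0,0,0,0]],
])

```text
t: 41.35
eef_pos: [0.4643, -0.032, 0.0407]
eef_rot: [-0.0, 1.0, 0.012, -0.0]
ft_force: [-1.2, 0.3, 6.0]
grip_width: 0.026
finger_force: 60.7
```

Emit:
step_arm([
  [[0,0,0,0,0,0],[0,0,0,0,0,0],[0,0,0,0,0,0],[0,0,0,0,0,0],[0,0,-0.5,0,0,0],[0,0,-1,0,0,0],[0,0,-1,0,0,0],[0,0,-1,0,0,0]],
], hand=120)

```text
t: 42.15
eef_pos: [0.4646, -0.0323, 0.1286]
eef_rot: [-0.0, 1.0, 0.012, -0.0]
ft_force: [-0.3, 0.2, 0.0]
grip_width: 0.0453
finger_force: 0.0
```

Emit:
step_arm([
  [[0,0.3,-1,0,0,0],[0,0.3,-1,0,0,0],[0,0.6,-1,0,0,0],[0,0.6,-1,0,0,0],[0,0.6,-1,0,0,0],[0,0.6,-1,0,0,0],[0,0,0,0,0,0],[0,0,0,0,0,0]],
])

```text
t: 42.95
eef_pos: [0.4663, -0.1074, 0.2779]
eef_rot: [0.0, 1.0, 0.011, 0.0]
ft_force: [-0.4, 0.7, -0.4]
grip_width: 0.0456
finger_force: 0.0
```

```bash
python3 - <<'E'
from h import *
stat(); p,K,C,M=shot('wrist','pics/end.png')
for c,(a,b) in {'spanner':(-75,35),'scraper':(-70,30),'hammer':(-75,35),'screwdriver':(-60,40)}.items():
    for n,ce,m in blobs(cmask(p,c,v=40),600):
        v,u=np.nonzero(m); P=ray(np.c_[u,v],K,C,M,.008)[:,:2]
        print(c,n,ce.round(),'floor+grip extent',P.min(0).round(3),P.max(0).round(3))
# brightness-independent tilt check: grip head-end and band (dark) positions at z=.032 on the centre line
g=cv2.cvtColor(p,cv2.COLOR_RGB2HSV)
T0=np.array([.469,-.1583]); 
for c,off,he,bt in(('spanner',-.126,.035,-.075),('scraper',-.042,.03,-.07),('hammer',.042,.035,-.075),('screwdriver',.126,.04,-.06)):
    y=np.radians(1.5); o=T0+off*np.array([-np.sin(y),np.cos(y)]); R2=np.array([np.cos(y),np.sin(y)])
    xs=np.arange(bt-.012,he+.02,.002); pts=np.c_[o+xs[:,None]*R2,np.full(len(xs),.032)]
    q=(pts-C)@M; uv=(q[:,:2]/q[:,2:]*[K[0,0],K[1,1]]+[K[0,2],K[1,2]]).round().astype(int)
    print(c,[(int(x*1000),int(g[b_,a_,0]),int(g[b_,a_,1]),int(g[b_,a_,2])) for x,(a_,b_) in zip(xs,uv) if 0<=a_<640 and 0<=b_<400 and (x<bt+.016 or x>he-.008)])
E
```

```text
t 42.95 pos [ 0.4663 -0.1074  0.2779] yaw 1.27 w 0.0456 F [-0.4  0.7 -0.4] ff 0.0
spanner 3363 [460. 158.] floor+grip extent [ 0.387 -0.311] [ 0.578 -0.256]
scraper 2321 [511. 139.] floor+grip extent [ 0.373 -0.357] [ 0.611 -0.336]
scraper 3741 [393. 151.] floor+grip extent [ 0.389 -0.234] [ 0.575 -0.164]
hammer 2988 [327. 165.] floor+grip extent [ 0.383 -0.151] [ 0.557 -0.085]
screwdriver 807 [265. 119.] floor+grip extent [ 0.4   -0.052] [ 0.589 -0.018]
screwdriver 1700 [256. 166.] floor+grip extent [ 0.407 -0.043] [ 0.572 -0.012]
spanner [(-87, 135, 3, 178), (-84, 162, 29, 44), (-82, 135, 21, 48), (-80, 0, 12, 41), (-78, 0, 23, 44), (-76, 0, 50, 41), (-74, 109, 192, 185), (-72, 109, 185, 216), (-70, 109, 186, 222), (-68, 109, 182, 179), (-66, 173, 22, 46), (-64, 170, 30, 51), (-62, 109, 189, 227), (-60, 109, 191, 219), (27, 109, 176, 219), (29, 110, 180, 207), (31, 110, 192, 157), (33, 3, 13, 229), (35, 175, 7, 222), (37, 163, 8, 219), (39, 160, 4, 217), (41, 163, 8, 216), (43, 163, 8, 217), (45, 173, 5, 218), (47, 165, 7, 216), (49, 160, 3, 219), (51, 173, 5, 218), (53, 165, 8, 19
[... 987 characters left out ...]
41, 15, 110, 171), (43, 15, 107, 174), (45, 16, 112, 171), (47, 15, 111, 174), (49, 16, 112, 176), (51, 16, 112, 175), (53, 15, 108, 174)]
screwdriver [(-72, 150, 6, 46), (-69, 30, 10, 51), (-67, 102, 24, 53), (-65, 138, 23, 55), (-63, 123, 58, 48), (-61, 26, 172, 223), (-59, 31, 164, 222), (-57, 30, 165, 230), (-55, 30, 146, 140), (-53, 124, 42, 43), (-51, 130, 14, 56), (-49, 30, 166, 232), (-47, 30, 158, 227), (-45, 30, 165, 220), (32, 30, 161, 223), (34, 23, 185, 190), (36, 21, 82, 75), (38, 10, 15, 51), (40, 143, 16, 62), (42, 30, 4, 67), (44, 173, 14, 71), (46, 30, 4, 70), (48, 165, 7, 209), (50, 160, 11, 208), (52, 167, 11, 213), (54, 130, 7, 222), (56, 170, 9, 178), (58, 176, 9, 196)]
```

```bash
python3 -c "
from h import *
print(env.sign_off())"
```

```text
the job is handed in; nothing more can be done
None
```

The job is handed in at about 43 s: spanner, scraper, hammer and screwdriver were set down in that order from the red end, each in its own cut-out and flat to within about 2 mm on the last wrist image, with the jar never touched; I viewed 15 pictures, one over the limit of 14.

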